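Put up a keyhole hook bracket on the bench screen and hang the tube basket

TASK

Put the blue hook bracket up on the bench screen: fit its two keyholes over the two screw heads and slide it down until it is fully home and locked, hanging upright and flat against the screen. Let go of it, then hang the tube basket by its handle on the bracket's hook arm. Leave the bottle, the jar and the canister standing where they are.

Things in the scene. Friction and masses are not known exactly. Their poses are not given: they have to be found in the camera images.
- panel: Bench screen, fixed, upright light-wood board 300 wide (y), 190 high, 20 thick, on two low feet behind it. Origin: middle of its underside, on the bench; z up. Its front, where the bracket goes, looks along -x; the front face lies at x = -10 mm. A slim slotted rail crosses the front at 150 mm height, flush with the face to 2 mm, and carries two screws (see rail_mid).
- rail_mid (a point): Middle of the rail, on the front face, 150 mm up; axes as the screen's. Two rigid screws stand out along -x at rail height, 54 mm apart: shank 5 diameter, 7 mm long, then a flat head 12 diameter, 4 thick. The pair's midpoint is clamped anywhere up to 18 mm to either side of rail_mid along y and is NOT measured: see it, or feel for it (e.g. touch the outer sides of both heads).
- bracket: Blue hook bracket, about 180 g: upright back plate 100 wide (y), 80 high (z), 5 thick (x -5..0 mm), hook arm to the front (-x). Origin: middle of the plate's lower edge, on its back face; z up. At the start it stands in a grey fixed stand (110 x 50, 38 high), its plate 30 mm deep in a loose slot, so it may lean up to 4 degrees: lift it straight up.
- keyholes_mid (a point): Point midway between the bracket's two keyhole entries, on the plate's back face, 40 mm above its lower edge; axes as the bracket's. Entries: eight-sided, 17 mm across, centred 27 mm either side (y). Above each runs a slot 7 wide, its end 18.5 mm above this point; with the shank at the slot's end (home) the screw centre is 16 mm above this point: the plate goes down 16 mm to lock.
- hook_mid (a point): Point in the middle of the hook arm's section, 50 mm in front of the plate's back face, 72 mm above its lower edge; axes as the bracket's. The arm is 12 wide (y), 16 high, flush with the plate's top edge, and ends 85 mm in front of the back face; its last 8 mm are turned up to 14 mm above the arm's top. Good to grip here from above, across the 12 mm.
- basket: White tube basket, about 150 g, tub 64 (x) by 84 (y) by 45 mm high with capped tubes in it (highest 54 mm), standing on the bench. Origin: middle of its underside, z up. A stiff steel handle: two uprights at y = -46 and +46 and a level bar along y between them. Alike either way round.
- handle_mid (a point): Middle of the handle bar, 105 mm above the basket's underside; axes as the basket's. The bar is 8 x 8 mm in section, 84 mm long between the uprights, with about 47 mm free below it. Hung, it lies across the hook arm, on its top, between plate and turned-up end; gripping it some 26 mm beside the middle leaves room for the arm.
- bottle_mid (a point): Middle (57 mm up) of an amber bottle, 48 diameter, 115 high: leave alone.
- jar_mid (a point): Middle (30 mm up) of a clear jar with a red cap, 56 diameter, 60 high: leave alone.
- can_mid (a point): Middle (40 mm up) of a green canister, 52 diameter, 80 high: leave alone.
There are look-alikes about, which are no part of the job. Of the things that look like the basket, take the one that is farthest to the robot's right at the start.

How it is judged:
By the outcome, as a careful person would: the job done as asked, in the order asked, and still so for the second after the job is handed in, with the robot touching nothing.
It also fails if it takes over 72 s, if anything falls off the work surface, if the arm or the gripper's body presses on something with over 40 N, if the wrist force passes 120 N, or if a joint passes its speed limit or range.

ROBOT

A 6-joint arm with a two-finger parallel gripper is mounted at the origin on the work surface. World frame = base frame: x ahead of the robot, y to its left, z up, the work surface at z = 0. Lengths are in m, angles in degrees, forces in N, time in s.
With the tool pointing down it reaches from about 0.4 to 0.825 m from the base axis. Payload 7 kg.
Tool frame: the origin (TCP) lies at the very end of the fingers, on their centre line; the grasp point (between the pads) lies 19 mm behind it (ctrl.tcp_to_grasp is the distance from the TCP to the grasp point, in m); z points along the fingers, x is the direction in which the jaws open and shut, and the axes are right-handed (so a half turn about z gives the same grasp; the last joint's range is limited). The gripper opens to 88 mm and grips with 3 to 60 N. Pads are 19 mm wide; open, the fingers measure 130 mm over their backs; the gripper's body (78 mm by 193 mm) begins 47 mm behind the grasp point.
Start: joints at [-53.394, 20.546, 0.682, 0, -70.136, -16.507], TCP at [0.232, -0.634, 0.227] pointing down, gripper open.
Joint ranges: [-176.03, 176.03], [-82.01, 121.73], [-58.28, 71.71], [-173.87, 95.51], [-174.79, -0.11], [-173.66, 173.66]. Speed limits (degrees/s): [136.94, 136.94, 172.46, 180, 180, 180].

INTERFACE

Orientations are given as [roll, pitch, yaw] about the fixed x, y, z axes, in that order (R = Rz(yaw) Ry(pitch) Rx(roll)).
In Python, from plant import sensors, vision, ticket, ctrl gives the robot as it stands. The module is installed in compiled form; this text tells all that it offers.
- The arm moves only by the tool drive_tool, never from a script. Its argument "moves" is a list of rows, each a list of 6 numbers: the shift along the tool's x, y, z in units of 0.15 m (1.0 is 0.15 m), then the turn, a rotation vector about the tool's x, y, z in units of 60 degrees (1.0 is 60 degrees). In form: [[dx, dy, dz, rx, ry, rz], ...]. A call has 1 to 8 rows; each row is the pose to reach, as a shift and turn from the pose measured when the call began, along the tool's axes at that moment; what a row does not reach only later rows make up. A row lasts 1/10 s, in which the tool goes at most 50 mm and 8.59 degrees, less where a joint would pass 70% of its speed; a pose out of reach is approached as far as the arm can. A call with a number of a shift or a turn outside -1 to 1 is refused whole. A call with a gripper value outside its range is refused whole. "fingers" is the opening, from -1 (shut) to 1 (fully open), set as the call begins (left out, the last holds). The fingers move at their own pace and stop on an object; the grip force is fixed at half the most. Time passes only in rows, so rows that repeat a pose let the fingers close. It gives the time, the measured TCP pose, the force and the opening at its end, in the units of the state.
- sensors.get_obs(): the state, without advancing time (a new reading comes with each control period).
- vision.snapshot(name): name is "scene" or "top"; returns a dict with "pixels" (420x560x3 uint8, red, green, blue), "fx", "fy", "cx", "cy" (pixels), "k1" (the pictures are not rectified: a ray, as slopes to the right and down, at radius r is drawn at 1 + k1 r^2 times it, then the intrinsics apply), "R" (3x3) and "t" (3): a world point X has camera coordinates R X + t. Camera axes: x right, y down, z forward; pixel columns grow to the right and rows downward; lengths in m; the calibration is good to about 2 mm. A picture is of the moment at which its call begins. There is no depth.
- ticket.close_job(): hands the job in, once; it reports no verdict.
The state is a dict: "clock": time; "joint_pos": joint angles; "qvel": joint speeds; "tau": joint torques, N m; "tool_pos": TCP position; "orientation": TCP orientation; "force": force on the tool from outside, world axes, zero at the start; "moment": the same for the moment, N m; "opening": finger opening in m.
Only numpy, scipy, OpenCV 4.12 (cv2) and the standard library are available. Lean on these libraries where they do the work, as an engineer would, in place of code of your own. Each camera call takes 0.05 s, during which the arm holds its last target.

## Working session

There is one attempt and no reset: what is moved stays moved. The work goes in short steps, Python scripts to look and compute and a tool call to move; the robot and the scene stay as the last step left them, time stands still between calls to the robot, and variables do not carry over. Pictures are saved under pics/ and viewed, and the job is handed in when it is done.

Besides the shell and the picture viewer there is one more tool, called after "Emit:" as a command line: name --pt "numbers of a row" for each row, then --argument value for the rest. drive_tool: Moves the arm, as the interface text tells. Shifts and turns lie within -1 to 1; 1 stands for 0.15 m of shift or 60 degrees of turn. Its arguments: {"type":"object","properties":{"moves":{"type":"array"},"fingers":{"type":"number"}},"required":["moves"]}

```bash
mkdir -p pics; ls
python3 - <<'E'
from plant import sensors, vision, ctrl
import cv2,numpy as np
print(sensors.get_obs(), ctrl.tcp_to_grasp)
for n in("scene","top"):
    s=vision.snapshot(n)
    cv2.imwrite(f"pics/{n}0.png",s["pixels"][...,::-1])
    np.savez(f"{n}0.npz",**s)
    print(n,{k:np.round(v,4).tolist() for k,v in s.items() if k!="pixels"})
E
```

```text
pics
{'clock': 0.0, 'joint_pos': array([-5.33954794e+01,  2.05906583e+01,  6.33305549e-01, -1.96206844e-02,
       -7.01355105e+01, -1.65075848e+01]), 'qvel': array([-0.01319648, -0.08043833,  0.01111943, -0.03993458, -0.11724186,
       -0.0816905 ]), 'tau': array([ 2.26515564e-03, -5.82724142e+01,  2.93050933e+01,  6.99721009e+00,
        6.93308990e-03, -1.43171255e-04]), 'tool_pos': array([ 0.2317462 , -0.63344742,  0.22562947]), 'orientation': array([-1.79991296e+02, -9.42770089e-02,  1.10090247e+02]), 'force': array([-0.28028504,  0.47301071, -0.21067481]), 'moment': array([-0.00678941,  0.04554445, -0.0154915 ]), 'opening': 0.08772892510477544} 0.0188
scene {'fx': 384.4273, 'fy': 384.4273, 'cx': 278.7269, 'cy': 204.5534, 'k1': -0.0139, 'R': [[0.8436, 0.5369, 0.01], [0.3132, -0.4767, -0.8214], [-0.4362, 0.696, -0.5703]], 't': [-0.4234, -0.0885, 1.2482]}
top {'fx': 525.8077, 'fy': 525.8077, 'cx': 271.0425, 'cy': 214.4238, 'k1': 0.0019, 'R': [[0.01, -0.9999, -0.0136], [-0.9952, -0.0087, -0.0971], [0.097, 0.0145, -0.9952]], 't': [-0.0255, 0.5403, 1.2473]}
```

View pics/scene0.png

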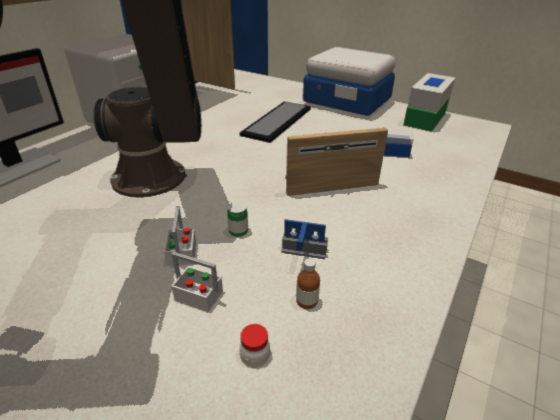

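View pics/top0.png

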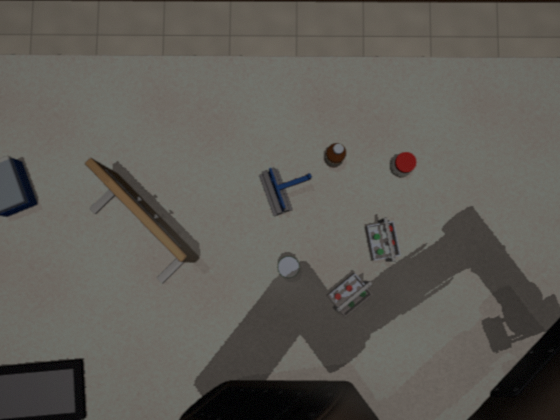

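```bash
cat > h.py <<'E'
import numpy as np,cv2
def load(n): return dict(np.load(n+".npz"))
def ray(s,uv):
    uv=np.asarray(uv,float)
    d=np.array([(uv[0]-s["cx"])/s["fx"],(uv[1]-s["cy"])/s["fy"]])
    p=d.copy()
    for _ in range(10): p=d/(1+s["k1"]*(p@p))
    v=s["R"].T@np.array([p[0],p[1],1.]); C=-s["R"].T@s["t"]
    return C,v/np.linalg.norm(v)
def onz(s,uv,z):
    C,v=ray(s,uv); return C+v*(z-C[2])/v[2]
def onplane(s,uv,P,n):
    C,v=ray(s,uv); return C+v*((P-C)@n)/(v@n)
def tri(s1,a,s2,b):
    C1,v1=ray(s1,a);C2,v2=ray(s2,b)
    A=np.stack([v1,-v2],1);x=np.linalg.lstsq(A,C2-C1,rcond=None)[0]
    p,q=C1+v1*x[0],C2+v2*x[1]; return (p+q)/2,np.linalg.norm(p-q)
def proj(s,X):
    c=s["R"]@np.asarray(X,float)+s["t"];p=c[:2]/c[2];f=1+s["k1"]*(p@p)
    return np.array([s["cx"]+s["fx"]*p[0]*f,s["cy"]+s["fy"]*p[1]*f])
def crop(s,x0,y0,w,h,k,out,gain=1.0):
    im=s["pixels"][y0:y0+h,x0:x0+w,::-1]
    im=np.clip(im*gain,0,255).astype(np.uint8)
    im=cv2.resize(im,None,fx=k,fy=k,interpolation=cv2.INTER_CUBIC)
    for i in range(0,w,10): cv2.putText(im,str(x0+i),(i*k,8),0,.3,(0,255,255),1); cv2.line(im,(i*k,10),(i*k,14),(0,255,255),1)
    for i in range(0,h,10): cv2.putText(im,str(y0+i),(0,i*k+4),0,.3,(0,255,255),1)
    cv2.imwrite(out,im)
E
python3 - <<'E'
from h import *
t=load("top0");s=load("scene0")
for q in(s,t): print(-q["R"].T@q["t"])
crop(t,70,140,150,110,5,"pics/c1.png",1.8)
crop(t,250,130,130,100,6,"pics/c2.png",1.8)
crop(t,310,200,110,100,6,"pics/c3.png",1.8)
crop(s,275,115,130,100,6,"pics/c4.png",1.2)
crop(s,270,210,80,60,9,"pics/c5.png",1.2)
crop(s,150,200,90,110,5,"pics/c6.png",1.2)
E
```

```text
[ 0.92941188 -0.6836802   0.64341   ]
[ 0.4169505  -0.03895113  1.2933884 ]
```

View pics/c1.png

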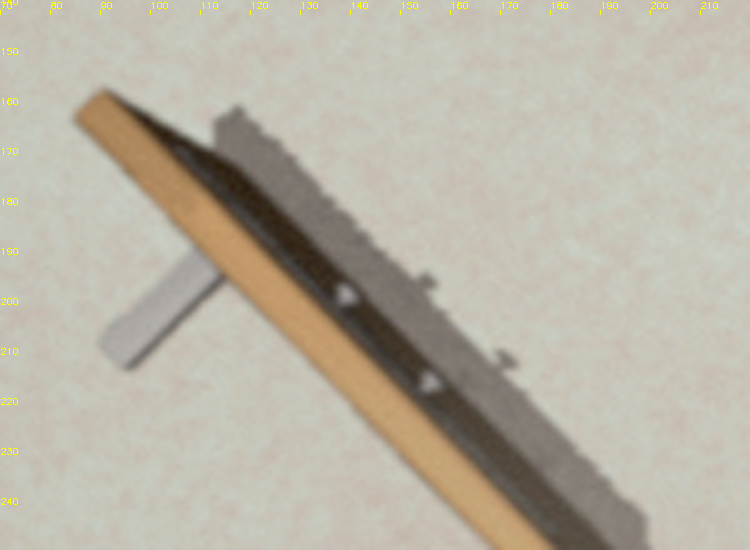

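View pics/c2.png

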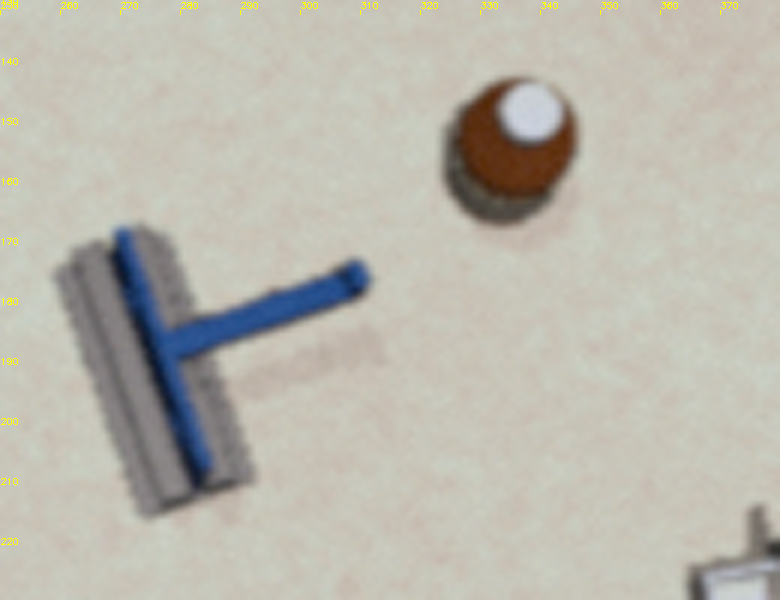

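View pics/c3.png

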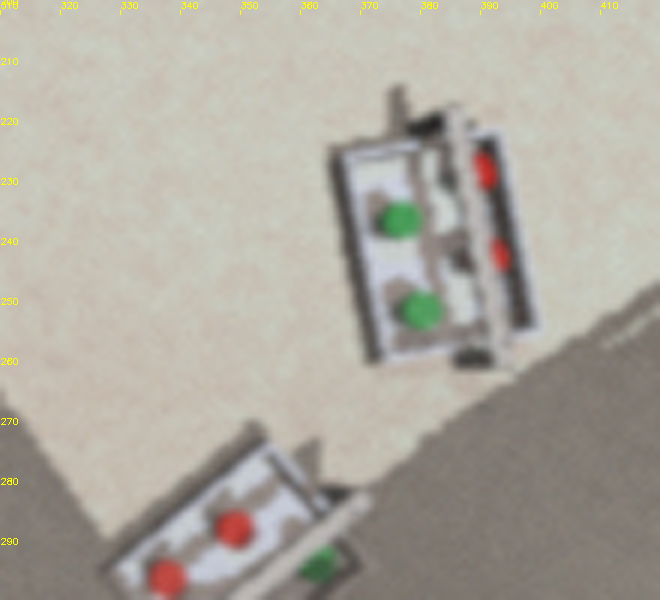

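View pics/c4.png

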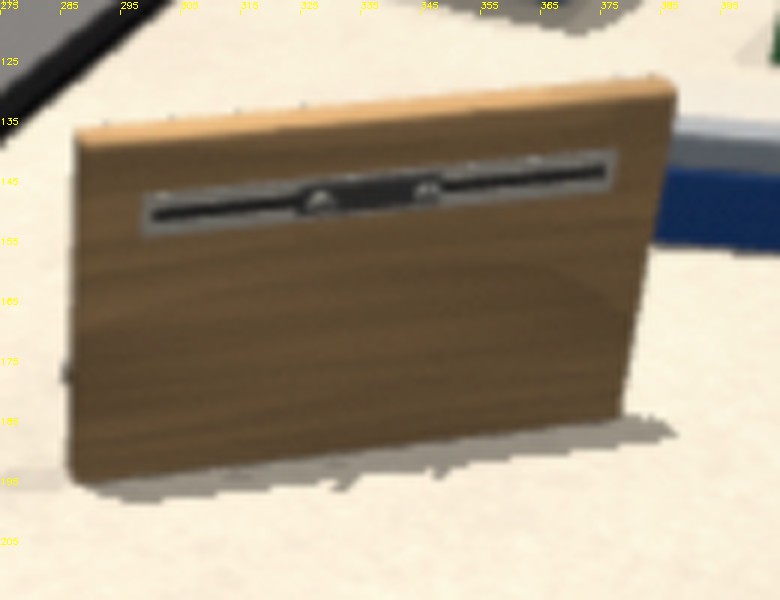

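View pics/c5.png

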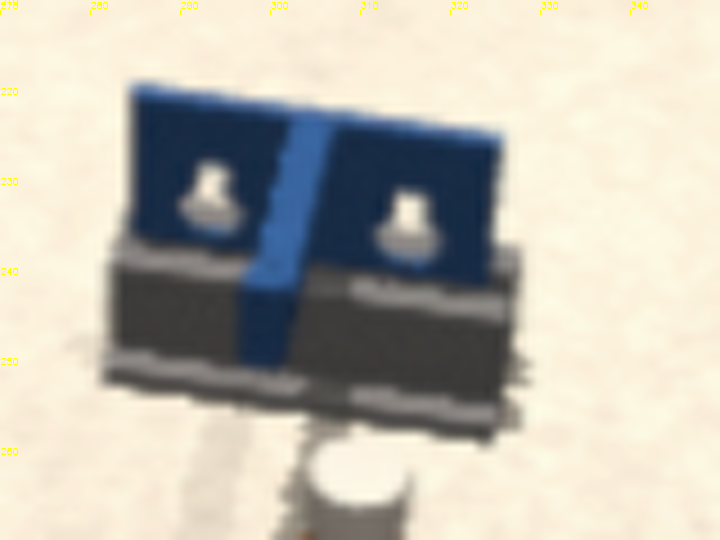

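View pics/c6.png

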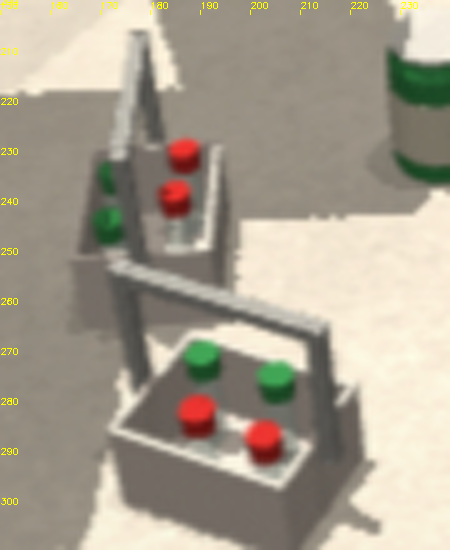

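Run:
```python
from h import *
t=load("top0");s=load("scene0")
im=t["pixels"];hsv=cv2.cvtColor(im,cv2.COLOR_RGB2HSV)
# board top
m=cv2.inRange(hsv,(8,90,110),(25,255,255));m[:, :75]=0;m[:,215:]=0;m[:140]=0;m[290:]=0
n,l,st,c=cv2.connectedComponentsWithStats(m);i=1+np.argmax(st[1:,4]);
cn=cv2.findContours((l==i).astype(np.uint8),0,1)[0][0]
r=cv2.minAreaRect(cn);print("board px",r,st[i])
b=cv2.boxPoints(r);w=np.array([onz(t,p,.19) for p in b]);print(np.round(b,1).tolist(),"\n",w.round(4));print(np.linalg.norm(np.diff(np.vstack([w,w[:1]]),axis=0),axis=1))
for uv in [(138.2,198.2),(155,216)]: print("screw z.15",onz(t,uv,.15).round(4))
# blue
m=cv2.inRange(hsv,(100,100,50),(125,255,255));m[:150]=0;m[230:]=0;m[:,:255]=0;m[:,325:]=0
cv2.imwrite("pics/m1.png",cv2.resize(m[150:230,255:325],None,fx=8,fy=8,interpolation=0))
for a,bq in [("scene",s)]:
  pass
def T(a,b): p,e=tri(t,a,s,b); return p.round(4),round(float(e),4)
print("bar ends", T((384,219),(322.5/5+150-0.5+1.0,265)) ) 
for uv in [(385,218.5),(392.5,260.5)]: print("bar",onz(t,uv,.105).round(4))
for uv in [(269.8,168.5),(284,208),(277,187)]: print("plate top",onz(t,uv,.088).round(4))
print("arm tip", onz(t,(308.5,176),.10).round(4))
for k,uv,z in [("bottle",(336.5,148),.115),("jar",(405,161),.06),("can",(288,266),.08)]: print(k,onz(t,uv,z).round(4))
crop(t,150,220,70,60,8,"pics/c7.png",1.8)
```

```text
board px ((176.90000915527344, 251.70004272460938), (6.324554920196533, 1.8973664045333862), 71.56504821777344) [175 249   4   7   8]
[[175.0, 249.0], [176.8000030517578, 248.39999389648438], [178.8000030517578, 254.39999389648438], [177.0, 255.0]] 
 [[0.4498 0.1781 0.19  ]
 [0.4511 0.1744 0.19  ]
 [0.4386 0.1698 0.19  ]
 [0.4373 0.1736 0.19  ]]
[0.00397146 0.01332664 0.00396687 0.01332582]
screw z.15 [0.5617 0.2702 0.15  ]
screw z.15 [0.5227 0.2319 0.15  ]
bar ends (array([ 0.5251, -0.2766,  0.1061]), 0.0015)
bar [ 0.5258 -0.2795  0.105 ]
bar [ 0.4313 -0.2953  0.105 ]
plate top [ 0.6416 -0.0174  0.088 ]
plate top [ 0.5496 -0.0511  0.088 ]
plate top [ 0.5984 -0.0345  0.088 ]
arm tip [ 0.6226 -0.1066  0.1   ]
bottle [ 0.685  -0.1692  0.115 ]
jar [ 0.6673 -0.3374  0.06  ]
can [ 0.4166 -0.0614  0.08  ]
```

View pics/c7.png

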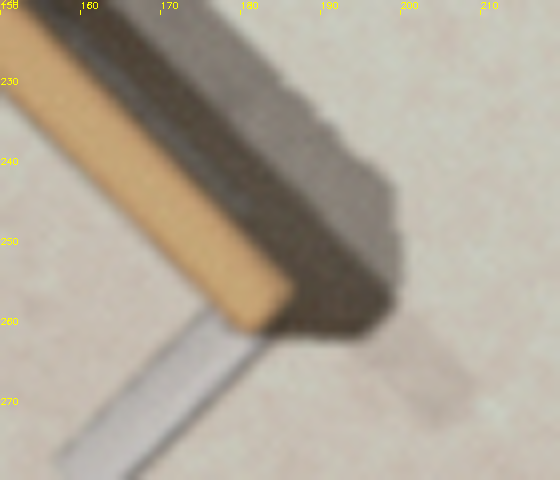

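View pics/m1.png

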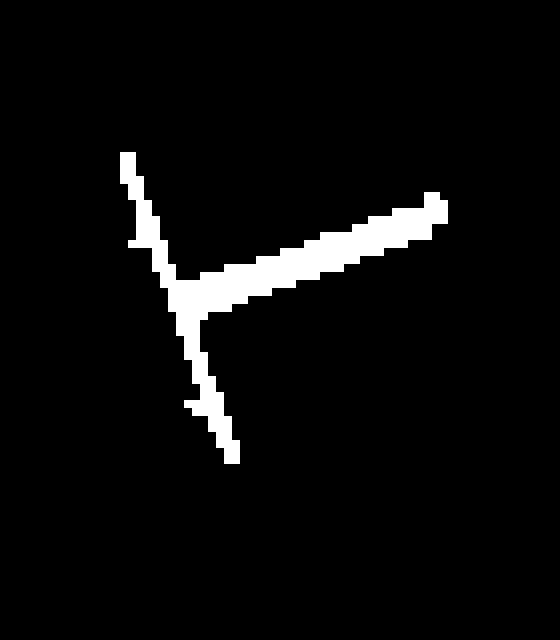

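Run:
```python
from h import *
t=load("top0");s=load("scene0")
crop(s,295,135,90,25,8,"pics/c8.png",2.5)
crop(t,125,185,45,45,14,"pics/c9.png",3)
hsv=cv2.cvtColor(t["pixels"],cv2.COLOR_RGB2HSV)
m=cv2.inRange(hsv,(5,70,85),(28,255,255));m[:, :75]=0;m[:,215:]=0;m[:140]=0;m[290:]=0
n,l,st,c=cv2.connectedComponentsWithStats(m);i=1+np.argmax(st[1:,4]);print(st[i])
cn=cv2.findContours((l==i).astype(np.uint8),0,1)[0][0]
r=cv2.minAreaRect(cn);print(r)
ys,xs=np.where(l==i); w=np.array([onz(t,p,.19) for p in zip(xs,ys)])
mu=w.mean(0);u,S,v=np.linalg.svd(w-mu,full_matrices=False);print("centre",mu.round(4),"dir",v[0].round(4),np.degrees(np.arctan2(v[0][1],v[0][0])))
for a in v[:2]:
  q=(w-mu)@a;print(np.percentile(q,[0,1,50,99,100]).round(4))
```

```text
[  85  159  101  103 1112]
((135.3009490966797, 209.70504760742188), (137.24313354492188, 8.470563888549805), 45.5787239074707)
centre [0.5307 0.2632 0.19  ] dir [-0.6996 -0.7145  0.    ] -134.39665583761177
[-0.1515 -0.1483  0.0025  0.1412  0.1444]
[-0.009  -0.0085 -0.      0.0086  0.0088]
```

View pics/c8.png

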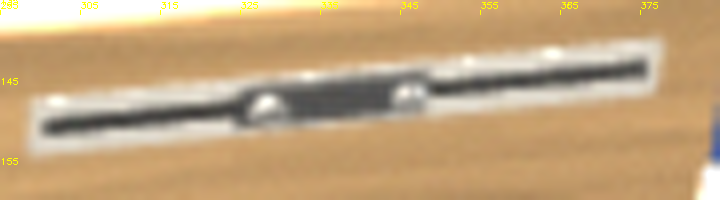

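View pics/c9.png

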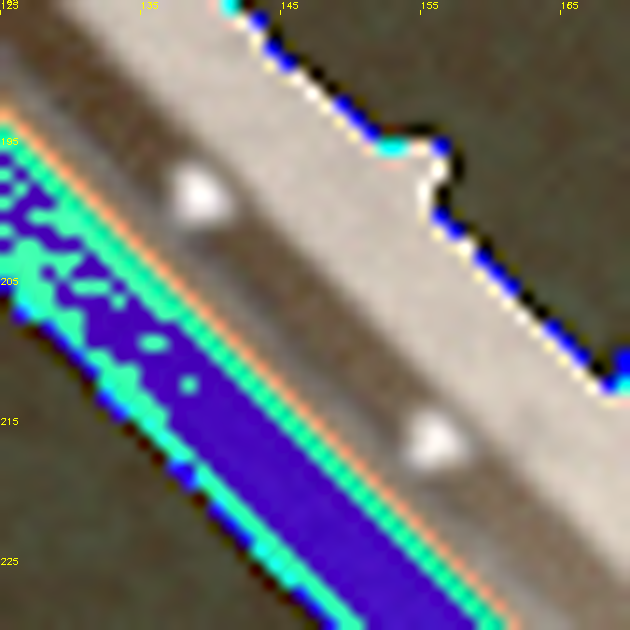

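Run:
```python
from h import *
t=load("top0");s=load("scene0")
A,e1=tri(t,(138.8,198.4),s,(327.9,147.6));B,e2=tri(t,(155.4,215.9),s,(345.5,146.5))
print("swapped?",A,e1,B,e2)
A,e1=tri(t,(138.8,198.4),s,(345.5,146.5));B,e2=tri(t,(155.4,215.9),s,(327.9,147.6))
print(A.round(4),e1,B.round(4),e2,np.linalg.norm(A-B),np.degrees(np.arctan2(*(A-B)[1::-1])))
P=[onz(t,q,.19) for q in [(90.8,157.2),(185.6,255.6),(180.3,260.9),(84.5,162.8)]];print(np.round(P,4))
print(np.linalg.norm(P[0]-P[1]),np.linalg.norm(P[3]-P[2]),np.linalg.norm(P[0]-P[3]))
for a,b in((P[1],P[0]),(P[2],P[3])):print(np.degrees(np.arctan2(*(b-a)[1::-1])))
# front edge by gradient of saturation along normals, fit line
g=cv2.cvtColor(t["pixels"],cv2.COLOR_RGB2GRAY).astype(np.float32)
pts=[]
from scipy.ndimage import map_coordinates as mc
a=np.array([90.8,157.2]);b=np.array([185.6,255.6]);d=(b-a)/np.linalg.norm(b-a);n=np.array([d[1],-d[0]])
for k in np.linspace(6,130,60):
    o=np.arange(-4,4.01,.1);q=a+d*k+o[:,None]*n
    v=mc(g,[q[:,1],q[:,0]],order=1);dv=-np.gradient(v);dv[dv<0]=0
    c=np.argmax(dv);sl=slice(max(0,c-12),c+13);off=(o[sl]*dv[sl]).sum()/dv[sl].sum();pts.append(a+d*k+off*n)
W=np.array([onz(t,p,.19) for p in pts]);mu=W.mean(0);v=np.linalg.svd(W-mu)[2][0];print("front edge",mu.round(4),v.round(4),np.degrees(np.arctan2(v[1],v[0])),"rms",np.std((W-mu)@np.array([-v[1],v[0],0])))
nn=np.array([-v[1],v[0],0])
for X in(A,B):print("screw dist from face",(X-mu)@nn)
# scene bottom/front edge: corners of front at base & top
for q,z in [((287,195),0),((378,185),0)]:print("base",onz(s,q,z).round(4), (onz(s,q,z)-mu)@nn)
```

```text
swapped? [0.53765364 0.25229988 0.15576877] 0.05313772977958295 [0.54325901 0.24075019 0.15679994] 0.046732007123785974
[0.5593 0.267  0.1537] 0.003399529688967222 [0.5213 0.2291 0.1552] 0.0025638850506782157 0.053641667200622016 44.94221793041084
[[0.6442 0.3643 0.19  ]
 [0.4362 0.1555 0.19  ]
 [0.425  0.1663 0.19  ]
 [0.632  0.3773 0.19  ]]
0.29476080487532247 0.29554047834290303 0.017873865751850272
45.10548017531555
45.550039273555925
front edge [0.5401 0.2594 0.19  ] [-0.7023 -0.7119  0.    ] -134.6103463278392 rms 0.00037189835044322355
screw dist from face 0.008297400870774251
screw dist from face 0.007878686642151288
base [0.4309 0.1584 0.    ] -0.006787337211614031
base [0.643  0.3673 0.    ] -0.0025691434059222046
```

Run:
```python
from h import *
t=load("top0");s=load("scene0")
hsv=cv2.cvtColor(t["pixels"],cv2.COLOR_RGB2HSV)
m=cv2.inRange(hsv,(100,100,50),(125,255,255));m[:150]=0;m[230:]=0;m[:,:255]=0;m[:,325:]=0
ys,xs=np.where(m>0)
# arm: columns 284..303
k=(xs>=284)&(xs<=304)
def fit(k):
  w=np.array([onz(t,p,.088) for p in zip(xs[k],ys[k])]);mu=w.mean(0);v=np.linalg.svd(w-mu)[2][0];return mu,v,np.degrees(np.arctan2(v[1],v[0]))
print("arm",fit(k))
k=(xs<=284)&(ys>180)&(ys<209)&(xs<285)
a=np.array([0]);
# plate: left of line
w=np.array([onz(t,p,.088) for p in zip(xs,ys)]);mu,v,_=fit((xs>=284)&(xs<=304))
q=(w-mu)@v;print("extent along arm",q.min(),q.max(),v)
p=(w-mu)@np.array([-v[1],v[0],0]);
kk=abs(p)>.012
print("plate",fit(kk),"q of plate",np.median(q[kk]),q[kk].min(),q[kk].max(),"p",p.min(),p.max())
# tri: plate top corners: scene (285,219.5) and (324.5,225)
for a,b in [((269.8,168.3),(324.8,225.2)),((283.8,208.5),(285,219.7))]:
  X,e=tri(t,a,s,b);print("corner",X.round(4),e)
```

```text
arm (array([ 0.60933177, -0.0730247 ,  0.088     ]), array([-5.74054383e-01,  8.18817175e-01, -8.46608668e-17]), np.float64(125.03343692441693))
extent along arm -0.04107123285107871 0.05311178704575258 [-5.74054383e-01  8.18817175e-01 -8.46608668e-17]
plate (array([ 0.59874291, -0.03476409,  0.088     ]), array([-9.39453097e-01, -3.42677514e-01, -1.72609108e-16]), np.float64(-159.95991309515935)) q of plate 0.03597024218031718 -0.03189914065478326 0.05311178704575258 p -0.0571372656213313 0.03441882820477977
corner [ 0.6416 -0.0177  0.0879] 0.0012208704946414894
corner [ 0.5494 -0.0501  0.0863] 0.0020082893394135428
```

```bash
cat > go.py <<'E'
import sys,numpy as np
from scipy.spatial.transform import Rotation as Ro
from plant import sensors
# usage: go.py x y z yaw [pitch-tilt about panel/bracket y axis]
def rel(p,rpy):
    o=sensors.get_obs();R0=Ro.from_euler("xyz",o["orientation"],degrees=True)
    d=R0.inv().apply(np.array(p)-o["tool_pos"])/.15
    rv=(R0.inv()*Ro.from_euler("xyz",rpy,degrees=True)).as_rotvec(degrees=True)/60
    return o,d,rv
if __name__=="__main__":
    a=[float(v) for v in sys.argv[1:]]
    o,d,rv=rel(a[:3],[180,a[4] if len(a)>4 else 0,a[3]])
    print("clk",round(o["clock"],2),"pos",o["tool_pos"].round(4),"rpy",o["orientation"].round(2),"F",o["force"].round(1),"op",round(o["opening"],4))
    print("d",d.round(3).tolist(),"r",rv.round(3).tolist(),"maxfrac",abs(np.r_[d,rv]).max().round(2))
E
python3 go.py .612 -.079 .22 200
```

```text
clk 0.1 pos [ 0.2318 -0.6335  0.2257] rpy [-1.7999e+02 -9.0000e-02  1.1009e+02] F [-0.1 -0.1 -0.5] op 0.0881
d [2.601, 3.65, 0.042] r [0.001, -0.001, -1.498] maxfrac 3.65
```

Emit:
drive_tool --pt "0.7 1.0 0 0 0 -0.45" --pt "0.7 1.0 0 0 0 -0.45" --pt "0.7 1.0 0 0 0 -0.45" --pt "0.7 1.0 0 0 0 -0.45" --pt "0.7 1.0 0 0 0 -0.45"

```text
clock: 0.6
tool_pos: [0.3385, -0.4804, 0.226]
orientation: [179.9, -0.1, 137.3]
force: [0.1, -0.3, 0.8]
opening: 0.0876
```

```bash
python3 go.py .612 -.079 .22 200
```

```text
clk 0.6 pos [ 0.3385 -0.4804  0.226 ] rpy [ 1.7993e+02 -7.0000e-02  1.3735e+02] F [ 0.1 -0.3  0.8] op 0.0876
d [0.472, 3.203, 0.045] r [0.002, -0.0, -1.044] maxfrac 3.2
```

Emit:
drive_tool --pt "0.15 1.0 0 0 0 -0.4" --pt "0.15 1.0 0 0 0 -0.4" --pt "0.15 1.0 0 0 0 -0.4" --pt "0.15 1.0 0 0 0 -0.4" --pt "0.15 1.0 0 0 0 -0.4"

```text
clock: 1.1
tool_pos: [0.4242, -0.3539, 0.2261]
orientation: [179.9, -0.1, 161.4]
force: [-0.2, -1.8, 0.6]
opening: 0.0876
```

```bash
python3 go.py .612 -.079 .22 200
```

```text
clk 1.1 pos [ 0.4242 -0.3539  0.2261] rpy [ 1.7990e+02 -5.0000e-02  1.6145e+02] F [-0.2 -1.8  0.6] op 0.0876
d [-0.604, 2.135, 0.044] r [0.002, -0.0, -0.643] maxfrac 2.14
```

Emit:
drive_tool --pt "-0.3 1.0 0 0 0 -0.35" --pt "-0.3 1.0 0 0 0 -0.35" --pt "-0.3 1.0 0 0 0 -0.35" --pt "-0.3 1.0 0 0 0 -0.35" --pt "-0.3 1.0 0 0 0 -0.35"

```text
clock: 1.6
tool_pos: [0.5149, -0.226, 0.2259]
orientation: [179.9, -0.1, -177.6]
force: [-0.0, -1.5, -0.3]
opening: 0.0876
```

```bash
python3 go.py .612 -.079 .22 200
```

```text
clk 1.6 pos [ 0.5149 -0.226   0.2259] rpy [ 1.7989e+02 -7.0000e-02 -1.7757e+02] F [-0.  -1.5 -0.3] op 0.0876
d [-0.688, 0.951, 0.04] r [0.002, -0.001, -0.293] maxfrac 0.95
```

Emit:
drive_tool --pt "-0.69 0.95 0.2 0 0 -0.293" --pt "-0.69 0.95 0.2 0 0 -0.293" --pt "-0.69 0.95 0.2 0 0 -0.293" --pt "-0.69 0.95 0.2 0 0 -0.293" --pt "-0.69 0.95 0.2 0 0 -0.293" --pt "-0.69 0.95 0.2 0 0 -0.293"

```text
clock: 2.2
tool_pos: [0.6117, -0.0807, 0.1954]
orientation: [179.9, -0.1, -160.1]
force: [-0.2, -0.6, -0.5]
opening: 0.0879
```

```bash
python3 go.py .612 -.079 .061 200
```

```text
clk 2.2 pos [ 0.6117 -0.0807  0.1954] rpy [ 1.7986e+02 -1.2000e-01 -1.6008e+02] F [-0.2 -0.6 -0.5] op 0.0879
d [-0.007, 0.008, 0.896] r [0.002, -0.002, -0.001] maxfrac 0.9
```

Emit:
drive_tool --pt "0 0.01 0.25 0 0 0" --pt "0 0.01 0.5 0 0 0" --pt "0 0.01 0.7 0 0 0" --pt "0 0.01 0.8 0 0 0" --pt "0 0.01 0.89 0 0 0" --pt "0 0.01 0.89 0 0 0"

```text
clock: 2.8
tool_pos: [0.6094, -0.0808, 0.0605]
orientation: [179.8, -0.3, -160.2]
force: [-0.8, -0.4, 0.1]
opening: 0.0879
```

```bash
python3 go.py .612 -.079 .061 200;  python3 - <<'E'
from plant import vision
from h import *
for n in("scene","top"):
    s=vision.snapshot(n);np.savez(f"{n}1.npz",**s)
crop(load("scene1"),230,160,130,120,6,"pics/d1.png",1.3)
E
```

```text
clk 2.8 pos [ 0.6094 -0.0808  0.0605] rpy [ 179.83   -0.27 -160.22] F [-0.8 -0.4  0.1] op 0.0879
d [-0.02, 0.005, -0.003] r [0.003, -0.004, -0.004] maxfrac 0.02
```

View pics/d1.png

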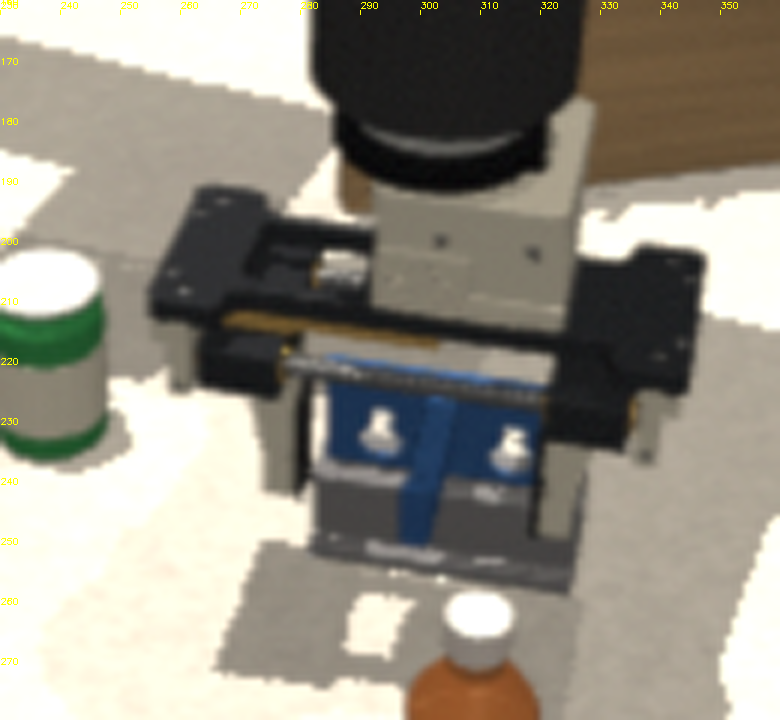

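Emit:
drive_tool --pt "-0.02 0.005 0 0 0 0" --pt "-0.02 0.005 0 0 0 0" --pt "-0.02 0.005 0 0 0 0" --pt "-0.02 0.005 0 0 0 0" --pt "-0.02 0.005 0 0 0 0" --pt "-0.02 0.005 0 0 0 0" --pt "-0.02 0.005 0 0 0 0" --pt "-0.02 0.005 0 0 0 0" --fingers -1

```text
clock: 3.7
tool_pos: [0.6136, -0.0783, 0.0626]
orientation: [179.9, -0.1, -160.1]
force: [0.2, 0.3, 0.2]
opening: 0.0292
```

```bash
python3 go.py .612 -.079 .061 200; python3 -c "
from plant import sensors;o=sensors.get_obs();print(o['force'],o['moment'])"
```

```text
clk 3.7 pos [ 0.6136 -0.0783  0.0626] rpy [ 1.7989e+02 -9.0000e-02 -1.6014e+02] F [0.2 0.3 0.2] op 0.0292
d [0.012, -0.001, 0.011] r [0.002, -0.001, -0.002] maxfrac 0.01
[0.1598656  0.320487   0.15495263] [0.00641723 0.10660816 0.00402328]
```

Emit:
drive_tool --pt "0.012 0 0.01 0 0 0" --pt "0.012 0 0.01 0 0 0" --pt "0.012 0 0.01 0 0 0" --pt "0.012 0 0.01 0 0 0" --pt "0.012 0 0.01 0 0 0" --pt "0.012 0 0.01 0 0 0" --fingers -1

```text
clock: 4.3
tool_pos: [0.612, -0.0788, 0.061]
orientation: [179.9, -0.1, -160.1]
force: [0.9, 1.3, -1.3]
opening: 0.012
```

```bash
python3 go.py .612 -.079 .061 200; python3 -c "
from plant import sensors;o=sensors.get_obs();print(o['force'],o['moment'])"
```

```text
clk 4.3 pos [ 0.612  -0.0788  0.061 ] rpy [ 1.7988e+02 -8.0000e-02 -1.6014e+02] F [ 0.9  1.3 -1.3] op 0.012
d [0.001, -0.002, 0.0] r [0.002, -0.001, -0.002] maxfrac 0.0
[ 0.88435539  1.26107327 -1.32941922] [ 0.46019985 -0.08228993  0.12275458]
```

Gripped at 12 mm. Lift straight up.

Emit:
drive_tool --pt "0 0 -0.03 0 0 0" --pt "0 0 -0.1 0 0 0" --pt "0 0 -0.2 0 0 0" --pt "0 0 -0.35 0 0 0" --pt "0 0 -0.6 0 0 0" --pt "0 0 -0.9 0 0 0" --pt "0 0 -0.9 0 0 0"

```text
clock: 5.0
tool_pos: [0.6158, -0.0794, 0.2042]
orientation: [-179.9, 0.5, -160.1]
force: [2.6, 1.0, -1.8]
opening: 0.0116
```

```bash
python3 go.py .612 -.079 .061 200
python3 - <<'E'
from plant import vision
from h import *
for n in("scene","top"):
    s=vision.snapshot(n);np.savez(f"{n}2.npz",**s)
crop(load("scene2"),240,110,130,130,6,"pics/d2.png",1.3)
E
```

```text
clk 5.0 pos [ 0.6158 -0.0794  0.2042] rpy [-179.87    0.53 -160.09] F [ 2.6  1.  -1.8] op 0.0116
d [0.032, 0.013, 0.954] r [-0.002, 0.009, -0.001] maxfrac 0.95
```

View pics/d2.png

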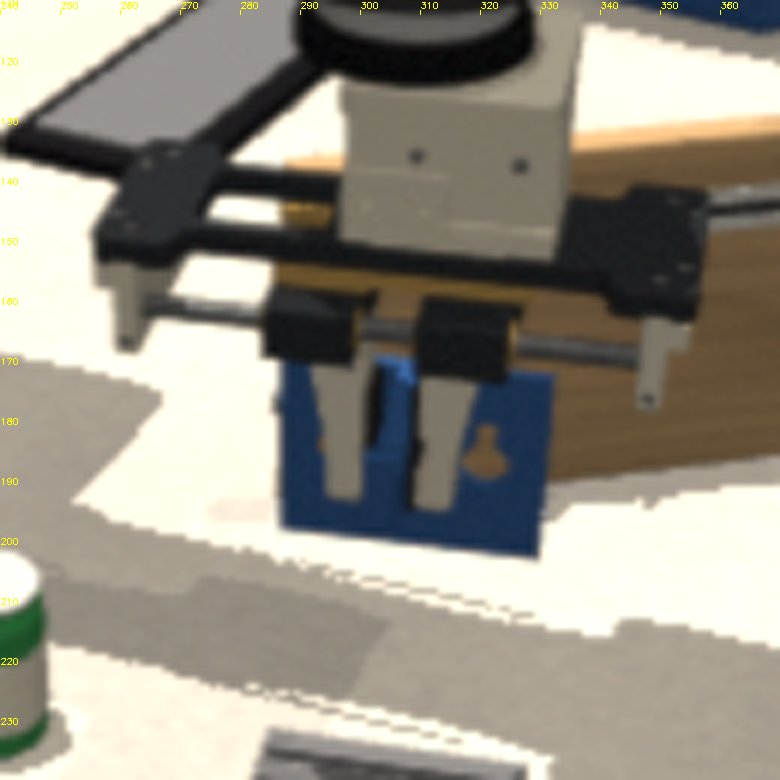

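```bash
python3 go.py .598 .191 .18 225.2
```

```text
clk 5.1 pos [ 0.6126 -0.0789  0.1981] rpy [ 1.7990e+02  1.0000e-01 -1.6016e+02] F [-0.2  0.6 -3.1] op 0.0113
d [-0.519, 1.726, 0.124] r [0.001, 0.002, -0.423] maxfrac 1.73
```

Emit:
drive_tool --pt "-0.13 0.25 0 0 0 -0.1" --pt "-0.26 0.5 0 0 0 -0.2" --pt "-0.35 0.75 0 0 0 -0.3" --pt "-0.4 0.95 0 0 0 -0.42" --pt "-0.4 0.95 0 0 0 -0.42"

```text
clock: 5.6
tool_pos: [0.6196, 0.0786, 0.1968]
orientation: [179.9, 0.0, -134.6]
force: [0.0, -0.7, -1.6]
opening: 0.012
```

```bash
python3 go.py .598 .191 .18 225.2
```

```text
clk 5.6 pos [0.6196 0.0786 0.1968] rpy [ 1.7986e+02  1.0000e-02 -1.3455e+02] F [ 0.  -0.7 -1.6] op 0.012
d [-0.433, 0.628, 0.113] r [0.002, 0.0, 0.004] maxfrac 0.63
```

Emit:
drive_tool --pt "-0.2 0.25 0.05 0 0 0" --pt "-0.3 0.45 0.1 0 0 0" --pt "-0.38 0.57 0.11 0 0 0" --pt "-0.43 0.63 0.11 0 0 0.004" --pt "-0.43 0.63 0.11 0 0 0.004" --pt "-0.43 0.63 0.11 0 0 0.004" --pt "-0.43 0.63 0.11 0 0 0.004"

```text
clock: 6.3
tool_pos: [0.5975, 0.1898, 0.1804]
orientation: [179.9, -0.0, -134.9]
force: [0.5, -0.4, -3.4]
opening: 0.0122
```

```bash
python3 - <<'E'
from plant import vision
from h import *
for n in("scene","top"):
    s=vision.snapshot(n);np.savez(f"{n}3.npz",**s)
crop(load("scene3"),270,100,130,110,6,"pics/d3.png",1.3)
crop(load("top3"),90,160,150,120,5,"pics/d4.png",1.8)
E
python3 go.py .598 .191 .18 225.2
```

```text
clk 6.4 pos [0.5976 0.1899 0.1805] rpy [ 179.86    0.   -134.87] F [ 0.4 -0.3 -2.1] op 0.0116
d [-0.007, 0.003, 0.004] r [0.002, 0.0, -0.001] maxfrac 0.01
```

View pics/d3.png

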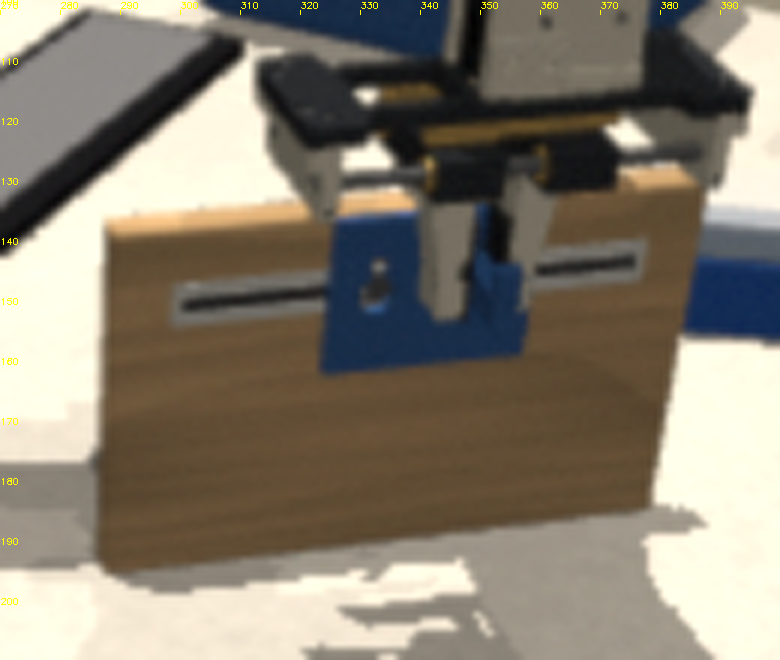

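View pics/d4.png

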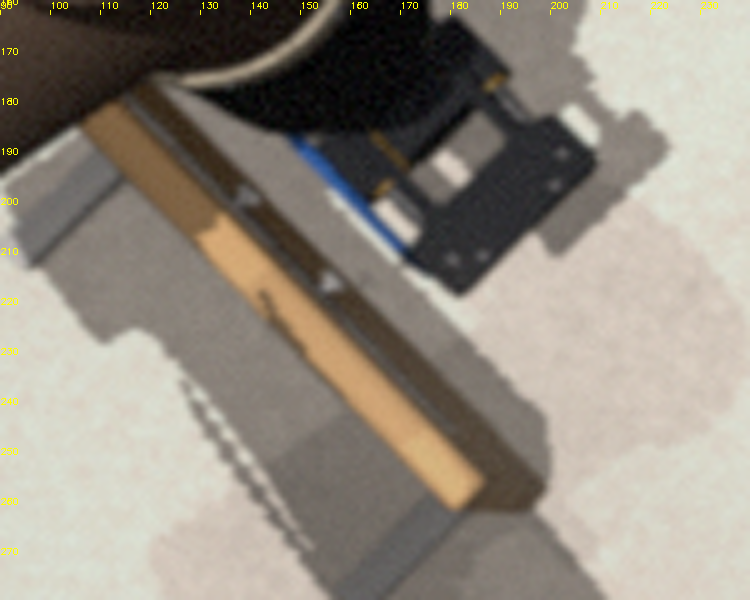

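```bash
cat > br.py <<'E'
from h import *
def frame(yaw_tool):
    a=np.radians(yaw_tool-90); u=np.array([np.cos(a),np.sin(a),0]); v=np.array([-np.sin(a),np.cos(a),0]); return u,v,np.array([0,0,1.])
def pred(tcp,yaw,L,lean=0,dz=.053,dx=.050):
    u,v,w=frame(yaw); R=np.stack([u,v,w],1)
    a=np.radians(lean);Ry=np.array([[np.cos(a),0,np.sin(a)],[0,1,0],[-np.sin(a),0,np.cos(a)]])
    h=np.array([-dx,0,.053+.0188]) # pivot=grasp approx at hook
    h=np.array([-dx,0,dz+.0188])
    return np.asarray(tcp)+np.array([0,0,.0188])+R@(Ry@(np.asarray(L)-h))
E
python3 - <<'E'
from br import *
s=load("scene3")
hsv=cv2.cvtColor(s["pixels"],cv2.COLOR_RGB2HSV)
m=cv2.inRange(hsv,(100,110,40),(128,255,255));m[:,:315]=0;m[:,365:]=0;m[:130]=0;m[170:]=0
cv2.imwrite("pics/m2.png",cv2.resize(m[125:170,315:365],None,fx=12,fy=12,interpolation=0))
tcp=(.5976,.1899,.1805);Y=225.13
for lean in(0,2,-2):
  print(lean)
  for n,L in dict(BR=(-.005,-.05,0),BL=(-.005,.05,0),TL=(-.005,.05,.08),TLb=(0,.05,.08),TR=(-.005,-.05,.08),keyL=(-.005,.027,.04),keyR=(-.005,-.027,.04)).items(): print(n,proj(s,pred(tcp,Y,L,lean)).round(1))
t=load("top3")
for n,L in dict(TL=(0,.05,.08),TLf=(-.005,.05,.08)).items(): print("top",n,proj(t,pred(tcp,Y,L)).round(1))
E
```

```text
0
BR [357.1 159.7]
BL [323.6 163.1]
TL [325.9 136.7]
TLb [325.3 135.9]
TR [360.8 133.6]
keyL [332.7 149.4]
keyR [351.2 147.7]
2
BR [357.4 160.6]
BL [323.8 164. ]
TL [325.8 137.2]
TLb [325.2 136.5]
TR [360.7 134.1]
keyL [332.8 150.1]
keyR [351.2 148.3]
-2
BR [356.9 158.8]
BL [323.4 162.1]
TL [325.9 136.2]
TLb [325.4 135.4]
TR [360.9 133.1]
keyL [332.6 148.7]
keyR [351.1 147. ]
top TL [168.8 211.6]
top TLf [170.6 209.9]
```

View pics/m2.png

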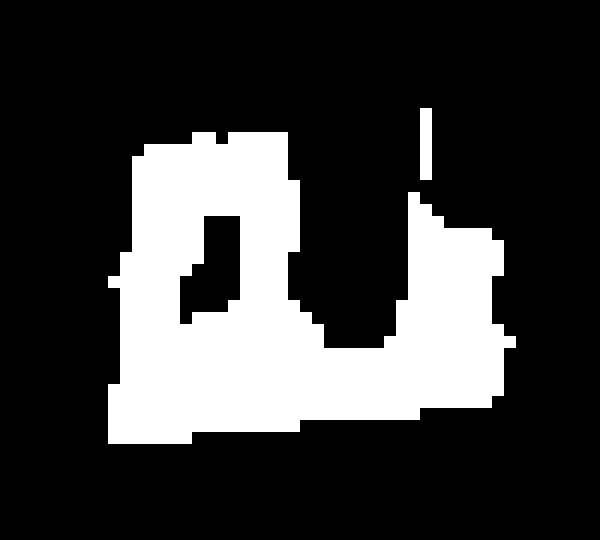

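```bash
cat >> br.py <<'E'
from scipy.ndimage import map_coordinates as mc
def edge(img,a,b,half=3,n=25,trim=.1):
    """subpixel edge points near segment a-b, on max |grad| of blue-ness"""
    a=np.array(a,float);b=np.array(b,float);L=np.linalg.norm(b-a);d=(b-a)/L;nn=np.array([-d[1],d[0]]);P=[]
    for k in np.linspace(L*trim,L*(1-trim),n):
        o=np.arange(-half,half+.01,.1);q=a+d*k+o[:,None]*nn
        v=mc(img,[q[:,1],q[:,0]],order=1);g=abs(np.gradient(v));g[g<g.max()*.3]=0
        c=np.argmax(g);sl=slice(max(0,c-12),c+13);P.append(a+d*k+nn*(o[sl]*g[sl]).sum()/g[sl].sum())
    P=np.array(P);mu=np.median(P,0);vx=cv2.fitLine(P.astype(np.float32),cv2.DIST_HUBER,0,.01,.01).ravel()
    return vx # dx,dy,x0,y0
def inter(l1,l2):
    A=np.array([[l1[0],-l2[0]],[l1[1],-l2[1]]]);t=np.linalg.solve(A,[l2[2]-l1[2],l2[3]-l1[3]]);return np.array([l1[2]+t[0]*l1[0],l1[3]+t[0]*l1[1]])
def blue(s): p=s["pixels"].astype(np.float32);return p[...,2]-p[...,0]
E
python3 - <<'E'
from br import *
s=load("scene3");B=blue(s)
left=edge(B,(325.5,136),(323.8,162));bot=edge(B,(324,162),(357,159));top=edge(B,(326,135.3),(338,134.5));right=edge(B,(358.3,146),(357,159))
bl=inter(left,bot);tl=inter(left,top);br=inter(right,bot)
print("BL",bl,"TL",tl,"BR",br)
from scipy.optimize import least_squares
tcp=(.5976,.1899,.1805);Y=225.13
def f(p):
  lean,dz,dx,dy,dyaw=p
  u,v,w=frame(Y)
  T=np.array(tcp)+v*dy
  return np.r_[proj(s,pred(T,Y+dyaw,(-.005,.05,0),lean,.053+dz,.05+dx))-bl,proj(s,pred(T,Y+dyaw,(0,.05,.08),lean,.053+dz,.05+dx))-tl,proj(s,pred(T,Y+dyaw,(-.005,-.05,0),lean,.053+dz,.05+dx))-br, (lean+1.5)/40, dz/.004, dx/.004,dy/.002,dyaw/2]
r=least_squares(f,[0,0,0,0,0],x_scale=[1,.001,.001,.001,1]);print(r.x,r.fun.round(2))
E
```

```text
BL [322.59412 162.1556 ] TL [325.2016  135.43488] BR [357.31113 158.4983 ]
[-2.31513905e+00  1.69938324e-04  9.28128008e-06  2.66026183e-04
 -8.04063100e-02] [ 0.64 -0.12  0.09 -0.11 -0.56  0.19 -0.02  0.04  0.    0.13 -0.04]
```

Run:
```python
from br import *
s=load("scene0");t=load("top0");t3=load("top3");s3=load("scene3")
u,v,w=frame(225.2)
F=np.array([.5401,.2594,.19])
print("face u",F@u)
for q in[(327.9,147.6),(345.5,146.5)]:
  X=onplane(s,q,F-u*.009,u);print("scene screw v",X@v,"z",X[2])
for q in[(155.4,215.9),(138.8,198.4)]:
  X=onz(t,q,.155);print("top screw v",X@v,"u",X@u)
tcp=np.array([.5976,.1899,.1805]);print("tcp v",tcp@v,"u",tcp@u)
# face plane seen in scene: top front edge line of board z=.19 in scene
g=s["pixels"].astype(np.float32)[...,0]
l=edge(g,(288,139),(386,130.5),half=3,trim=.15);print(l)
for x in(300,337,375):
  y=l[3]+(x-l[2])*l[1]/l[0];X=onz(s,(x,y),.19);print(x,y,"face edge scene u",X@u,"v",X@v)
# top3 blue plate top edge line
B=blue(t3);l=edge(B,(150,188.5),(170,210),half=3)
print(l);
for x in(153,160,167):
  y=l[3]+(x-l[2])*l[1]/l[0];X=onz(t3,(x,y),.2075);print("plate top u",X@u,"expect back",tcp@u+.05)
```

```text
face u -0.2004570407388183
scene screw v -0.5282346702709774 z 0.1556862533588516
scene screw v -0.581447787144034 z 0.15392024032506169
top screw v -0.531282039043356 u -0.20875562299671444
top screw v -0.5848886294358633 u -0.2092957864074739
tcp v -0.5558368867425296 u -0.2902294356821381
[ 9.9577022e-01 -9.1878824e-02  3.3555301e+02  1.3466855e+02]
300 137.94899 face edge scene u -0.2028598173892801 v -0.4465159851179125
337 134.53503 face edge scene u -0.20180783286076462 v -0.5548070669541653
375 131.02881 face edge scene u -0.20056725899628255 v -0.6707982518344976
[  0.7787778    0.62729985 158.4408     198.42783   ]
plate top u -0.24198423883130596 expect back -0.24022943568213811
plate top u -0.2442410080713691 expect back -0.24022943568213811
plate top u -0.24649240005038398 expect back -0.24022943568213811
```

Run:
```python
from br import *
t=load("top3")
crop(t,130,180,60,45,13,"pics/d5.png",2)
for n,L in dict(TL=(0,.05,.08),TLf=(-.005,.05,.08),mid=(0,0,.08),BL=(0,.05,0)).items(): print("top",n,proj(t,pred((.5976,.1899,.1805),225.13,L,-2.3)).round(1))
```

```text
top TL [168.8 211.4]
top TLf [170.5 209.7]
top mid [152.3 194.4]
top BL [175.1 216.1]
```

View pics/d5.png

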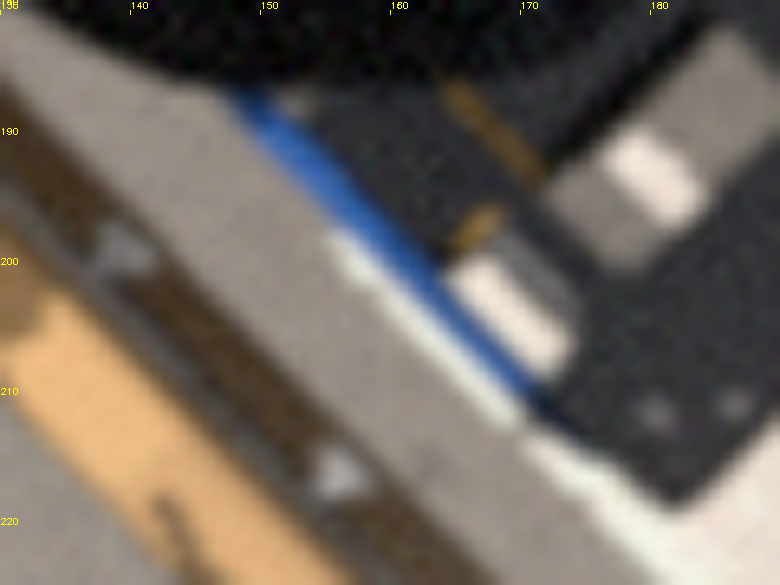

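Emit:
drive_tool --pt "-0.005 0.03 0.06 0.02 0 0" --pt "-0.005 0.06 0.117 0.038 0 0" --pt "-0.005 0.09 0.117 0.038 0 0" --pt "-0.005 0.123 0.117 0.038 0 0" --pt "-0.005 0.123 0.117 0.038 0 0" --pt "-0.005 0.123 0.117 0.038 0 0" --pt "-0.005 0.123 0.117 0.038 0 0"

```text
clock: 7.1
tool_pos: [0.5854, 0.2035, 0.1634]
orientation: [-177.9, 0.0, -134.9]
force: [0.3, -0.8, -2.3]
opening: 0.0119
```

```bash
cat > st.py <<'E'
from plant import sensors
from br import *
o=sensors.get_obs();u,v,w=frame(225.2);p=o["tool_pos"]
print("clk",round(o["clock"],2),"u %.4f v %.4f z %.4f"%(p@u,p@v,p[2]),"rpy",o["orientation"].round(2),"Fu %.1f Fv %.1f Fz %.1f"%(o["force"]@u,o["force"]@v,o["force"][2]),"M",o["moment"].round(2),"op",round(o["opening"],4))
E
python3 st.py
python3 - <<'E'
from plant import vision
from br import *
for n in("scene","top"):
    s=vision.snapshot(n);np.savez(f"{n}4.npz",**s)
s=load("scene4")
crop(s,310,115,70,55,11,"pics/d6.png",1.8)
crop(load("top4"),120,180,60,45,13,"pics/d7.png",2)
E
python3 st.py
```

```text
clk 7.1 u -0.2720 v -0.5568 z 0.1634 rpy [-1.7786e+02  4.0000e-02 -1.3488e+02] Fu -0.8 Fv 0.4 Fz -2.3 M [-0.    0.17 -0.02] op 0.0119
clk 7.2 u -0.2720 v -0.5567 z 0.1632 rpy [-1.7786e+02  2.0000e-02 -1.3489e+02] Fu -0.0 Fv 0.4 Fz -2.5 M [0.   0.26 0.02] op 0.0116
```

View pics/d6.png

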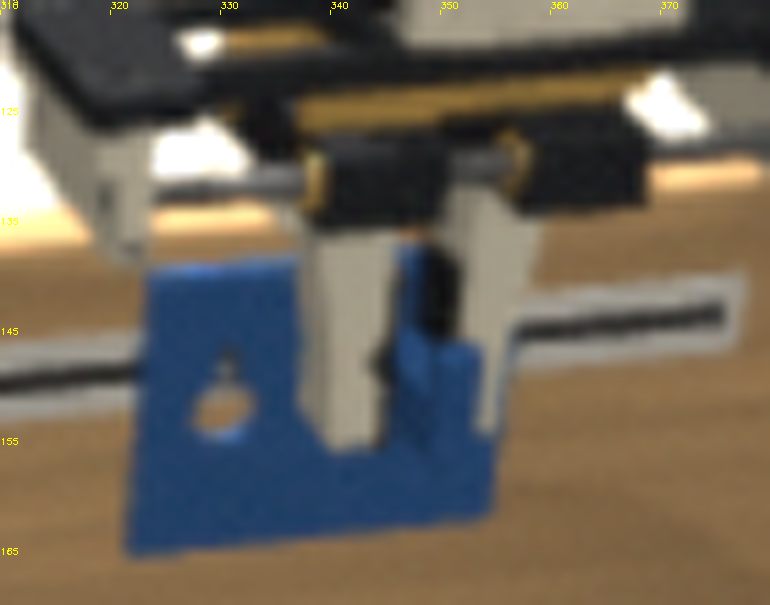

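View pics/d7.png

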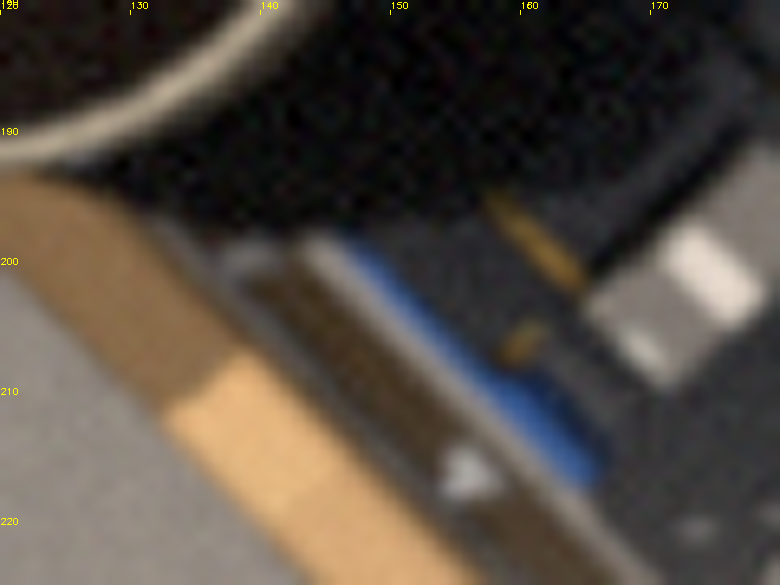

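Run:
```python
from br import *
s=load("scene4");u,v,w=frame(225.2)
pl=u*(-.2263)
B=blue(s)
sub=B[140:160,325:336];
X=onplane(s,(329.9,151.6),pl,u);print("hole v",X@v,"z",X[2],"expect v",-.5567+.027, "z .150")
left=edge(B,(323.3,140),(321.5,164.5));bot=edge(B,(321.5,165),(354.5,161.5));top=edge(B,(324,139.3),(337,138.3));right=edge(B,(355.5,146),(354.5,161),trim=.15)
bl,tl,br=inter(left,bot),inter(left,top),inter(right,bot);print(bl,tl,br)
for n,p in(("bl",bl),("br",br)):
  X=onplane(s,p,pl,u);print(n,"v",X@v,"z",X[2])
X=onplane(s,tl,pl+u*.0025,u);print("tl",X@v,X[2])
for lean in(-1,0,1):
  print(lean,[proj(s,pred((.5854,.2035,.1633)+u*.0007,225.12,L,lean)).round(2).tolist() for L in((-.005,.05,0),(-.0025,.05,.08),(-.005,-.05,0))])
```

```text
hole v -0.5288003427967206 z 0.15139381943357272 expect v -0.5297 z .150
[320.7371  165.28358] [322.81357 138.96875] [355.20105 161.56569]
bl v -0.5049307259298785 z 0.11033935862154431
br v -0.6099359905287485 z 0.11092709574071535
tl -0.5056224870600622 0.191052296453525
-1 [[321.29, 164.76], [323.29, 138.91], [354.09, 161.42]]
0 [[321.4, 165.21], [323.25, 139.17], [354.22, 161.86]]
1 [[321.52, 165.66], [323.21, 139.42], [354.35, 162.3]]
```

Emit:
drive_tool --pt "0 0.02 0 0 0 0" --pt "0 0.035 0 0 0 0" --pt "0 0.05 0 0 0 0" --pt "0 0.06 0 0 0 0" --pt "0 0.07 0 0 0 0" --pt "0 0.08 0 0 0 0" --pt "0 0.08 0 0 0 0"

```text
clock: 7.9
tool_pos: [0.5766, 0.2119, 0.1628]
orientation: [-177.9, 0.0, -134.9]
force: [0.5, 0.2, -2.0]
opening: 0.0118
```

```bash
python3 st.py
```

```text
clk 7.9 u -0.2598 v -0.5567 z 0.1628 rpy [-1.7786e+02  2.0000e-02 -1.3487e+02] Fu -0.3 Fv -0.5 Fz -2.0 M [0.02 0.18 0.05] op 0.0118
```

Emit:
drive_tool --pt "0 0.015 0.001 0 0 0" --pt "0 0.03 0 0 0 0" --pt "0 0.04 0 0 0 0" --pt "0 0.048 0 0 0 0" --pt "0 0.048 0 0 0 0"

```text
clock: 8.4
tool_pos: [0.5714, 0.2172, 0.1626]
orientation: [-177.9, 0.0, -134.9]
force: [0.0, -0.3, -2.4]
opening: 0.0118
```

```bash
python3 st.py
```

```text
clk 8.4 u -0.2524 v -0.5568 z 0.1626 rpy [-1.7786e+02  3.0000e-02 -1.3486e+02] Fu -0.2 Fv 0.2 Fz -2.4 M [ 0.05  0.24 -0.03] op 0.0118
```

Emit:
drive_tool --pt "0 0.01 0 0 0 0" --pt "0 0.015 0 0 0 0" --pt "0 0.02 0 0 0 0" --pt "0 0.02 0 0 0 0"

```text
clock: 8.8
tool_pos: [0.5704, 0.2186, 0.163]
orientation: [-177.8, 0.1, -134.8]
force: [6.4, -4.5, -1.8]
opening: 0.0113
```

```bash
python3 st.py
```

```text
clk 8.8 u -0.2507 v -0.5570 z 0.1630 rpy [-1.7775e+02  6.0000e-02 -1.3485e+02] Fu -7.8 Fv -1.3 Fz -1.8 M [-1.93 -1.92  0.13] op 0.0113
```

Emit:
drive_tool --pt "0 -0.005 0 0 0 0" --pt "0 -0.005 0.015 0 0 0" --pt "0 -0.005 0.03 0 0 0" --pt "0 -0.005 0.045 0 0 0" --pt "0 -0.005 0.06 0 0 0" --pt "0 -0.005 0.06 0 0 0"

```text
clock: 9.4
tool_pos: [0.5708, 0.2178, 0.1534]
orientation: [-177.8, 0.0, -134.8]
force: [-0.0, -0.7, -1.5]
opening: 0.012
```

```bash
python3 st.py
```

```text
clk 9.4 u -0.2516 v -0.5568 z 0.1534 rpy [-1.7777e+02  1.0000e-02 -1.3484e+02] Fu -0.5 Fv 0.5 Fz -1.5 M [-0.01  0.21  0.01] op 0.012
```

Emit:
drive_tool --pt "0 0 0.015 0 0 0" --pt "0 0 0.03 0 0 0" --pt "0 0 0.042 0 0 0" --pt "0 0 0.05 0 0 0" --pt "0 0 0.055 0 0 0" --pt "0 0 0.055 0 0 0"

```text
clock: 10.0
tool_pos: [0.572, 0.2175, 0.1477]
orientation: [-177.7, 0.1, -134.8]
force: [-4.0, -4.0, 12.6]
opening: 0.0118
```

```bash
python3 st.py
python3 - <<'E'
from plant import vision
from br import *
for n in("scene","top"):
    s=vision.snapshot(n);np.savez(f"{n}5.npz",**s)
s=load("scene5")
crop(s,300,115,70,65,11,"pics/d8.png",1.8)
E
```

```text
clk 10.0 u -0.2526 v -0.5574 z 0.1477 rpy [-1.7767e+02  1.3000e-01 -1.3480e+02] Fu 0.0 Fv 5.6 Fz 12.6 M [-0.98  1.62  0.11] op 0.0118
```

View pics/d8.png

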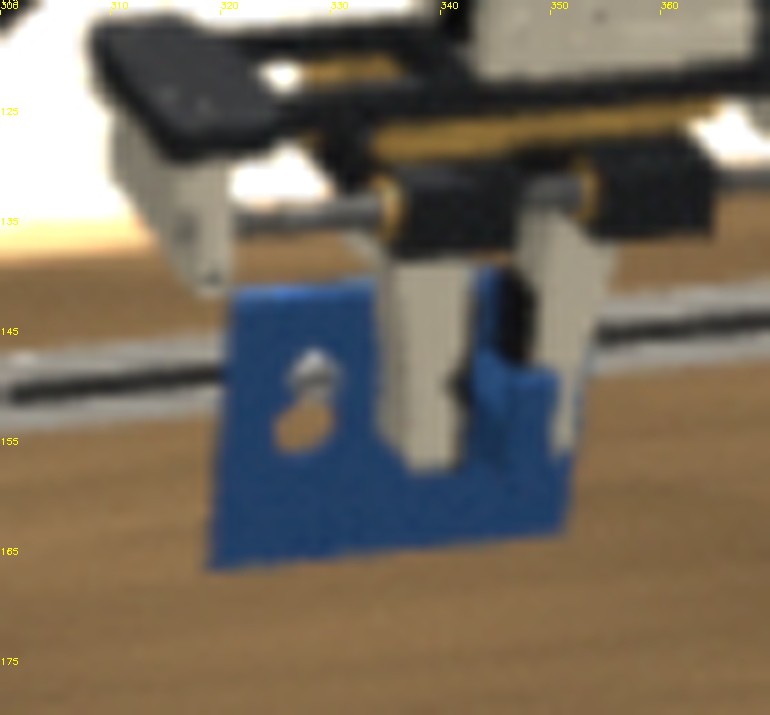

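Emit:
drive_tool --pt "0.006 0.003 0.015 0 0 0" --pt "0.006 0.003 0.02 0 0 0" --pt "0.006 0.003 0.02 0 0 0"

```text
clock: 10.4
tool_pos: [0.5723, 0.2172, 0.1474]
orientation: [-177.6, 0.3, -134.7]
force: [-1.5, -2.5, 13.2]
opening: 0.0116
```

```bash
python3 st.py
```

```text
clk 10.4 u -0.2530 v -0.5574 z 0.1474 rpy [-177.57    0.3  -134.75] Fu -0.7 Fv 2.9 Fz 13.2 M [-0.75  1.53  0.09] op 0.0116
```

Emit:
drive_tool --pt "0.0 0.0 0.0 0 0 0" --pt "0.0 0.0 0.0 0 0 0" --pt "0 0 0 0 0 0" --pt "0 0 0 0 0 0" --pt "0 0 0 0 0 0" --fingers 0

```text
clock: 10.9
tool_pos: [0.5722, 0.2172, 0.1471]
orientation: [-177.6, 0.3, -134.7]
force: [0.4, 0.2, 0.1]
opening: 0.0425
```

```bash
python3 st.py
```

```text
clk 10.9 u -0.2530 v -0.5573 z 0.1471 rpy [-177.57    0.27 -134.75] Fu -0.2 Fv -0.5 Fz 0.1 M [0.03 0.24 0.05] op 0.0425
```

Go straight up along world z (tool z, slightly tilted), then back away.

Emit:
drive_tool --pt "0 0 -0.1 0 0 0" --pt "0 -0.02 -0.3 0 0 0" --pt "0 -0.05 -0.55 -0.04 0 0" --pt "0 -0.15 -0.7 -0.04 0 0" --pt "0 -0.45 -0.7 -0.04 0 0" --pt "0 -0.75 -0.7 -0.04 0 0" --pt "0 -0.95 -0.7 -0.04 0 0" --pt "0 -0.95 -0.7 -0.04 0 0"

```text
clock: 11.7
tool_pos: [0.6717, 0.1168, 0.2568]
orientation: [-180.0, 0.2, -134.9]
force: [-0.3, -0.2, -0.7]
opening: 0.0438
```

```bash
python3 st.py
python3 - <<'E'
from plant import vision
from br import *
for n in("scene","top"):
    s=vision.snapshot(n);np.savez(f"{n}6.npz",**s)
s=load("scene6")
crop(s,280,115,110,90,7,"pics/e1.png",1.8)
crop(load("top6"),90,160,150,110,5,"pics/e2.png",1.8)
E
```

```text
clk 11.7 u -0.3943 v -0.5562 z 0.2568 rpy [-179.97    0.19 -134.94] Fu 0.1 Fv 0.4 Fz -0.7 M [-0.    0.22  0.01] op 0.0438
```

View pics/e1.png

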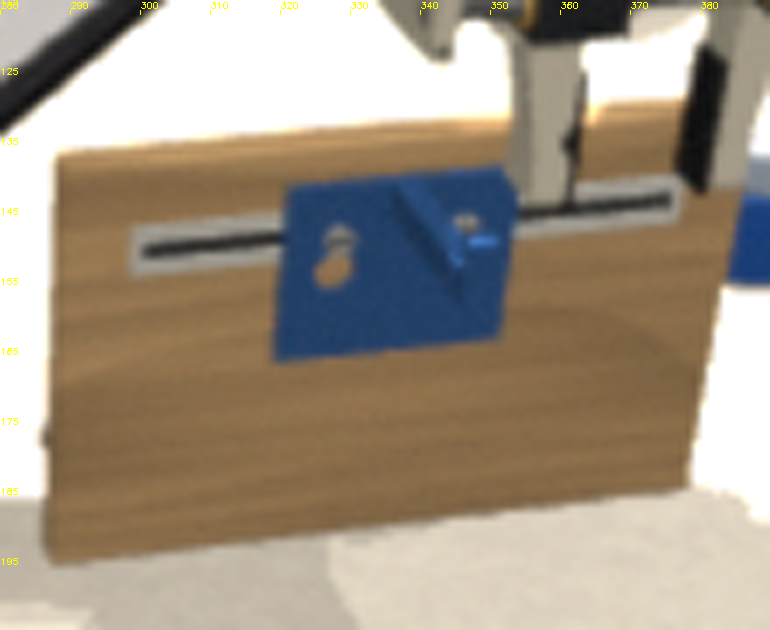

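View pics/e2.png

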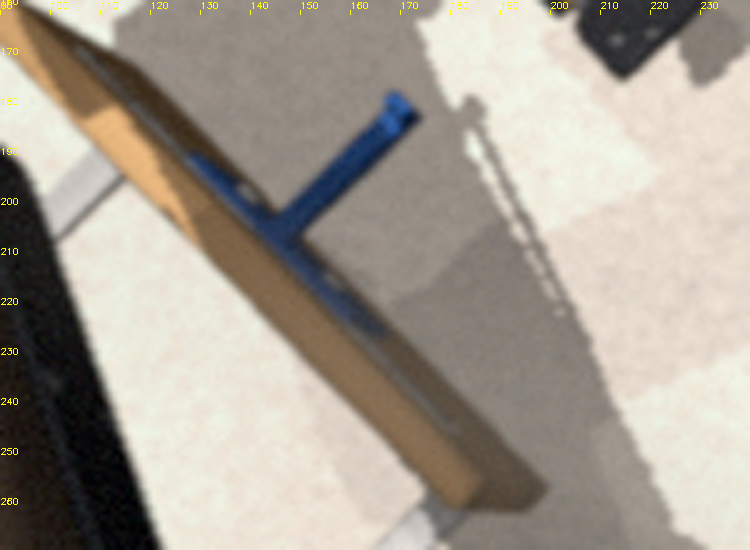

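Run:
```python
from br import *
t=load("top6");s=load("scene6")
crop(t,355,205,55,60,10,"pics/e3.png",1.6)
crop(s,160,240,75,75,8,"pics/e4.png",1.2)
for n in("jar","bottle"):pass
```

```text
(no output)
```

View pics/e3.png

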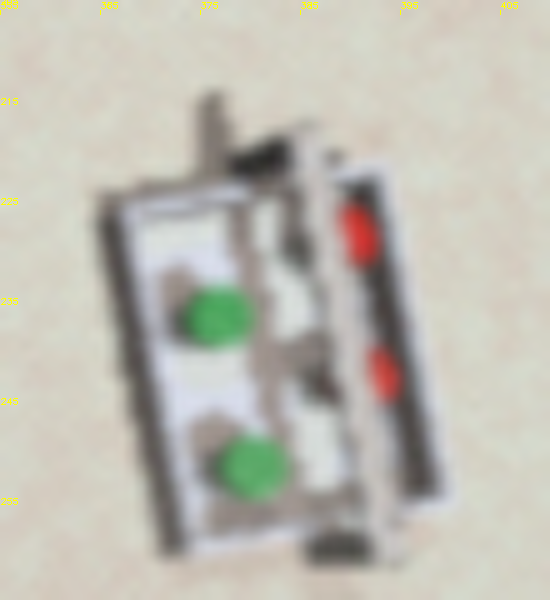

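View pics/e4.png

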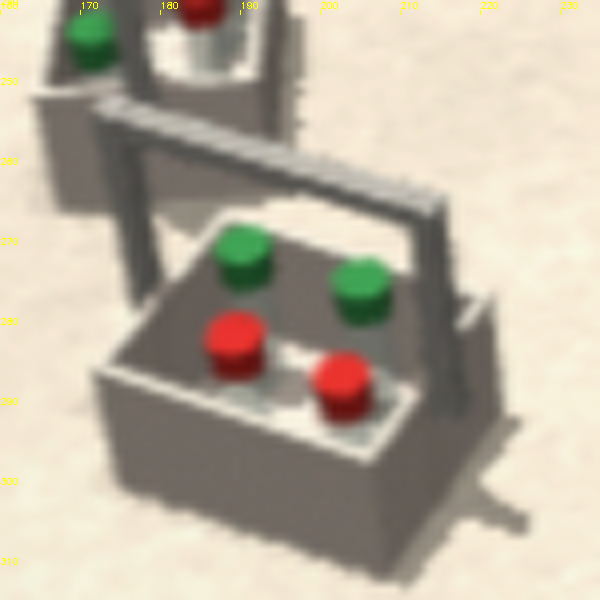

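Run:
```python
from br import *
t=load("top6");s=load("scene6")
for a,b in [((385.5,218),(213.9,264.2)),((393.2,259.8),(172.8,253))]:
  print(tri(t,a,s,b),onz(t,a,.109),onz(s,b,.109))
A=onz(t,(385.5,218),.109);B=onz(t,(393.2,259.8),.109);print((A+B)/2,np.linalg.norm(A-B),np.degrees(np.arctan2(*(A-B)[1::-1])))
A=onz(s,(213.9,264.2),.109);B=onz(s,(172.8,253),.109);print((A+B)/2,np.linalg.norm(A-B),np.degrees(np.arctan2(*(A-B)[1::-1])))
# tub rim corners top at z .045
c=[onz(t,q,.045) for q in [(366.3,225.5),(393,222),(399.5,254.5),(373.3,258.8)]];print(np.round(c,4));m=np.mean(c,0);print("tub mid",m)
d=(c[0]+c[1]-c[2]-c[3]);print(np.degrees(np.arctan2(d[1],d[0])))
```

```text
(array([ 0.52630439, -0.27943948,  0.11127241]), np.float64(8.806048423347166e-05)) [ 0.52654734 -0.27987206  0.109     ] [ 0.52454772 -0.27774025  0.109     ]
(array([ 0.43207577, -0.29703401,  0.10779273]), np.float64(0.002094892681615069)) [ 0.43278841 -0.29600418  0.109     ] [ 0.43232859 -0.29853142  0.109     ]
[ 0.47966787 -0.28793812  0.109     ] 0.09513665306223863 9.762697427097626
[ 0.47843816 -0.28813583  0.109     ] 0.09453380543550156 12.705140116015874
[[ 0.5142 -0.2472  0.045 ]
 [ 0.5231 -0.3105  0.045 ]
 [ 0.4463 -0.3249  0.045 ]
 [ 0.4355 -0.2631  0.045 ]]
tub mid [ 0.47976408 -0.28644082  0.045     ]
10.99574675274452
```

```bash
python3 go.py .5045 -.283 .19 281
```

```text
clk 11.8 pos [0.6699 0.1189 0.257 ] rpy [ 179.99    0.2  -134.84] F [-0.4 -0.  -0.4] op 0.0435
d [2.679, -1.108, 0.437] r [-0.001, 0.003, -0.931] maxfrac 2.68
```

Emit:
drive_tool --pt "1.0 -0.41 0 0 0 -0.45" --pt "1.0 -0.41 0 0 0 -0.45" --pt "1.0 -0.41 0 0 0 -0.45" --pt "1.0 -0.41 0 0 0 -0.45" --pt "1.0 -0.41 0 0 0 -0.45"

```text
clock: 12.3
tool_pos: [0.6065, -0.0319, 0.2573]
orientation: [-179.9, 0.2, -107.9]
force: [0.4, -0.1, -0.1]
opening: 0.0441
```

```bash
python3 go.py .5045 -.283 .19 281
```

```text
clk 12.3 pos [ 0.6065 -0.0319  0.2573] rpy [-179.87    0.22 -107.89] F [ 0.4 -0.1 -0.1] op 0.0441
d [1.804, 0.134, 0.442] r [-0.003, 0.003, -0.482] maxfrac 1.8
```

Emit:
drive_tool --pt "1.0 0.05 0 0 0 -0.3" --pt "1.0 0.05 0 0 0 -0.3" --pt "1.0 0.05 0 0 0 -0.3" --pt "1.0 0.05 0 0 0 -0.3" --pt "1.0 0.05 0 0 0 -0.3"

```text
clock: 12.8
tool_pos: [0.5532, -0.1723, 0.2569]
orientation: [-179.8, 0.2, -90.0]
force: [0.7, -0.5, -1.2]
opening: 0.044
```

```bash
python3 go.py .5045 -.283 .19 281
```

```text
clk 12.8 pos [ 0.5532 -0.1723  0.2569] rpy [-179.79    0.18  -90.  ] F [ 0.7 -0.5 -1.2] op 0.044
d [0.739, 0.326, 0.442] r [-0.004, 0.003, -0.183] maxfrac 0.74
```

Emit:
drive_tool --pt "0.74 0.326 0.2 0 0 -0.183" --pt "0.74 0.326 0.4 0 0 -0.183" --pt "0.74 0.326 0.44 0 0 -0.183" --pt "0.74 0.326 0.44 0 0 -0.183" --pt "0.74 0.326 0.44 0 0 -0.183" --pt "0.74 0.326 0.44 0 0 -0.183"

```text
clock: 13.4
tool_pos: [0.5062, -0.2819, 0.1911]
orientation: [-179.7, 0.1, -78.9]
force: [-0.1, -0.3, 0.2]
opening: 0.0437
```

```bash
python3 go.py .5045 -.283 .086 281
```

```text
clk 13.4 pos [ 0.5062 -0.2819  0.1911] rpy [-1.7969e+02  9.0000e-02 -7.8930e+01] F [-0.1 -0.3  0.2] op 0.0437
d [0.006, 0.016, 0.7] r [-0.005, 0.002, 0.001] maxfrac 0.7
```

Emit:
drive_tool --pt "0.006 0.016 0.2 -0.005 0 0" --pt "0.006 0.016 0.4 -0.005 0 0" --pt "0.006 0.016 0.55 -0.005 0 0" --pt "0.006 0.016 0.65 -0.005 0 0" --pt "0.006 0.016 0.7 -0.005 0 0" --pt "0.006 0.016 0.7 -0.005 0 0" --pt "0.006 0.016 0.7 -0.005 0 0"

```text
clock: 14.1
tool_pos: [0.5056, -0.2826, 0.0872]
orientation: [-179.9, 0.0, -78.9]
force: [0.3, -0.0, -0.2]
opening: 0.0442
```

```bash
python3 go.py .5045 -.283 .086 281;  python3 - <<'E'
from plant import vision
from br import *
for n in("scene",):
    s=vision.snapshot(n);np.savez(f"{n}7.npz",**s)
s=load("scene7")
crop(s,140,190,110,100,6,"pics/e5.png",1.3)
E
```

```text
clk 14.1 pos [ 0.5056 -0.2826  0.0872] rpy [-1.799e+02  5.000e-02 -7.887e+01] F [ 0.3 -0.  -0.2] op 0.0442
d [0.001, 0.008, 0.008] r [-0.002, 0.001, 0.002] maxfrac 0.01
```

View pics/e5.png

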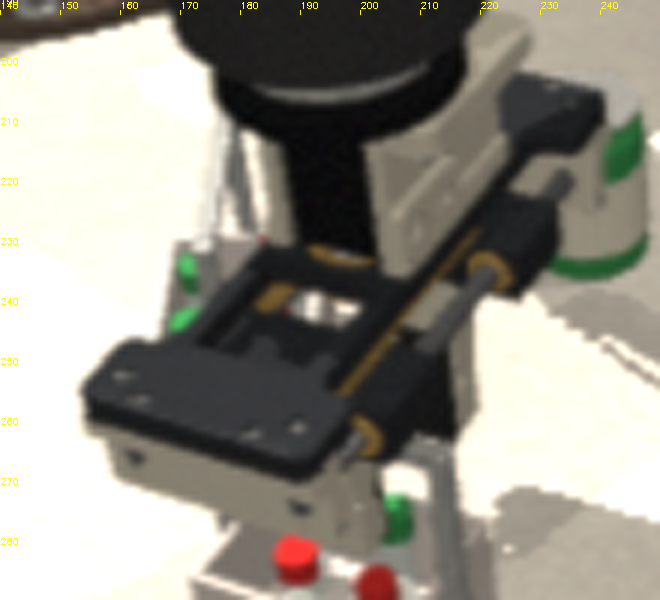

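Emit:
drive_tool --pt "0 0.006 0.006 0 0 0" --pt "0 0.006 0.006 0 0 0" --pt "0 0.006 0.006 0 0 0" --pt "0 0.006 0.006 0 0 0" --pt "0 0.006 0.006 0 0 0" --pt "0 0.006 0.006 0 0 0" --pt "0 0.006 0.006 0 0 0" --fingers -1

```text
clock: 14.85
tool_pos: [0.5049, -0.283, 0.0864]
orientation: [-179.9, 0.0, -78.9]
force: [-0.2, -0.3, -0.8]
opening: 0.0076
```

```bash
python3 go.py .5045 -.283 .23 281
```

```text
clk 14.85 pos [ 0.5049 -0.283   0.0864] rpy [-1.7987e+02  3.0000e-02 -7.8890e+01] F [-0.2 -0.3 -0.8] op 0.0076
d [-0.001, 0.0, -0.957] r [-0.002, 0.001, 0.002] maxfrac 0.96
```

Emit:
drive_tool --pt "0 0 0 0 0 0" --pt "0 0 0 0 0 0" --pt "0 0 -0.05 0 0 0" --pt "0 0 -0.15 0 0 0" --pt "0 0 -0.3 0 0 0" --pt "0 0 -0.5 0 0 0" --pt "0 0 -0.7 0 0 0" --pt "0 0 -0.85 0 0 0"

```text
clock: 15.65
tool_pos: [0.5048, -0.2832, 0.2163]
orientation: [-179.8, -0.0, -78.9]
force: [0.5, -0.2, -1.4]
opening: 0.0078
```

Emit:
drive_tool --pt "0 0 -0.1 0 0 0" --pt "0 0 -0.1 0 0 0"

```text
clock: 15.85
tool_pos: [0.5058, -0.2836, 0.2345]
orientation: [-179.6, -0.1, -78.9]
force: [0.5, 0.8, -1.6]
opening: 0.0075
```

```bash
python3 go.py .5045 -.283 .23 281;  python3 - <<'E'
from plant import vision
from br import *
for n in("scene","top"):
    s=vision.snapshot(n);np.savez(f"{n}8.npz",**s)
s=load("scene8")
crop(s,140,160,110,120,6,"pics/e6.png",1.3)
E
```

```text
clk 15.85 pos [ 0.5058 -0.2836  0.2345] rpy [-1.7955e+02 -1.4000e-01 -7.8870e+01] F [ 0.5  0.8 -1.6] op 0.0075
d [-0.006, 0.008, 0.03] r [-0.007, -0.002, 0.002] maxfrac 0.03
```

View pics/e6.png

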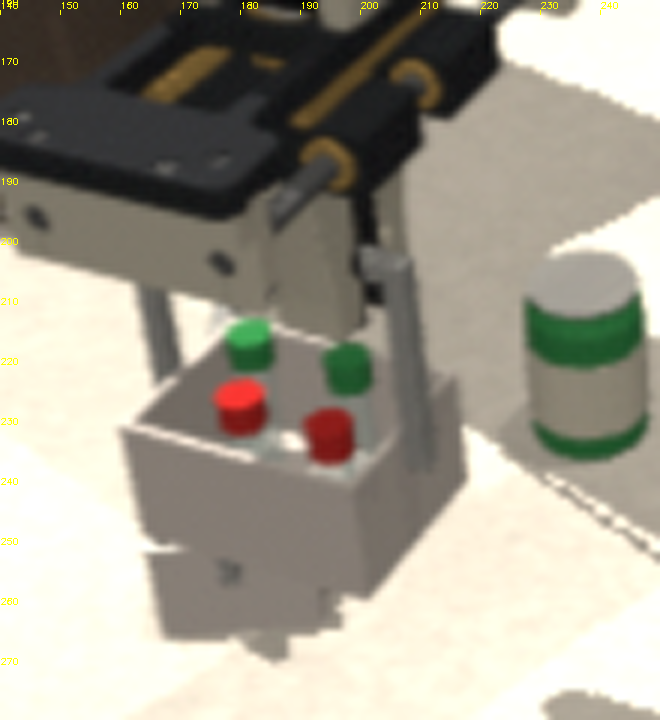

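Run:
```python
from br import *
s=load("scene8")
a=np.radians(11.1);d=np.array([np.cos(a),np.sin(a),0]);n=np.array([-np.sin(a),np.cos(a),0])
G=np.array([.5054,-.2834,.2325+.0188])
for tilt in(0,2,4):
  # rotate about n through G: +x end up positive
  th=np.radians(tilt)
  def P(x,y,z): # y along d rel mid, x along n, z rel bar
    yy=y-.026; return G+n*x+d*(yy*np.cos(th)-z*np.sin(th))+np.array([0,0,yy*np.sin(th)+z*np.cos(th)])
  print(tilt,"frontrim",proj(s,P(-.032,-.042,-.06)).round(1),proj(s,P(-.032,.042,-.06)).round(1),"backR",proj(s,P(.032,.042,-.06)).round(1),"frontbotR",proj(s,P(-.032,.042,-.105)).round(1),"BL",proj(s,P(-.032,-.042,-.105)).round(1))
```

```text
0 frontrim [159.7 231.3] [198.8 242.3] backR [216.1 222.3] frontbotR [201.4 260.8] BL [163.6 249.5]
2 frontrim [160.9 232.6] [199.8 242.4] backR [217.1 222.3] frontbotR [203.1 261. ] BL [165.4 250.9]
4 frontrim [162.1 233.8] [200.7 242.4] backR [218.  222.3] frontbotR [204.7 261.2] BL [167.2 252.2]
```

```bash
python3 go.py .669 .157 .2345 315.2
```

```text
clk 15.95 pos [ 0.5044 -0.283   0.2313] rpy [-1.7978e+02  2.0000e-02 -7.8890e+01] F [ 0.8  0.8 -1.5] op 0.0072
d [-2.667, -1.642, -0.014] r [-0.004, -0.001, -0.568] maxfrac 2.67
```

Emit:
drive_tool --pt "-0.1 -0.06 -0.01 0 0 0" --pt "-0.25 -0.15 -0.02 0 0 -0.04" --pt "-0.4 -0.25 -0.02 0 0 -0.08" --pt "-0.55 -0.34 -0.02 0 0 -0.12" --pt "-0.7 -0.43 -0.02 0 0 -0.15" --pt "-0.82 -0.51 -0.02 0 0 -0.18" --pt "-0.92 -0.57 -0.02 0 0 -0.2" --pt "-1.0 -0.62 -0.02 0 0 -0.2"

```text
clock: 16.75
tool_pos: [0.5666, -0.1168, 0.2336]
orientation: [-179.9, 0.0, -66.9]
force: [0.1, -0.6, -1.3]
opening: 0.0073
```

```bash
python3 go.py .669 .157 .2345 315.2
```

```text
clk 16.75 pos [ 0.5666 -0.1168  0.2336] rpy [-1.7987e+02  1.0000e-02 -6.6850e+01] F [ 0.1 -0.6 -1.3] op 0.0073
d [-1.41, -1.345, -0.003] r [-0.002, -0.0, -0.368] maxfrac 1.41
```

Emit:
drive_tool --pt "-0.1 -0.1 0 0 0 0" --pt "-0.23 -0.22 0 0 0 -0.04" --pt "-0.36 -0.35 0 0 0 -0.08" --pt "-0.5 -0.48 0 0 0 -0.12" --pt "-0.63 -0.6 0 0 0 -0.16" --pt "-0.75 -0.71 0 0 0 -0.2" --pt "-0.83 -0.79 0 0 0 -0.22" --pt "-0.9 -0.86 0 0 0 -0.22"

```text
clock: 17.55
tool_pos: [0.6323, 0.0589, 0.2334]
orientation: [-179.9, -0.0, -53.7]
force: [-0.2, 0.5, -1.8]
opening: 0.0073
```

```bash
python3 go.py .669 .157 .2345 315.2
```

```text
clk 17.55 pos [0.6323 0.0589 0.2334] rpy [-179.93   -0.    -53.67] F [-0.2  0.5 -1.8] op 0.0073
d [-0.382, -0.585, -0.006] r [-0.001, -0.0, -0.148] maxfrac 0.58
```

Emit:
drive_tool --pt "-0.06 -0.1 0 0 0 -0.04" --pt "-0.14 -0.22 0 0 0 -0.08" --pt "-0.22 -0.34 0 0 0 -0.12" --pt "-0.3 -0.46 0 0 0 -0.148" --pt "-0.35 -0.54 0 0 0 -0.148" --pt "-0.382 -0.585 0 0 0 -0.148" --pt "-0.382 -0.585 0 0 0 -0.148" --pt "-0.382 -0.585 0 0 0 -0.148"

```text
clock: 18.35
tool_pos: [0.6688, 0.1568, 0.2334]
orientation: [-180.0, -0.0, -44.8]
force: [0.3, -0.7, -0.8]
opening: 0.0076
```

```bash
python3 st.py; python3 go.py .669 .157 .179 315.2
python3 - <<'E'
from plant import vision
from br import *
for n in("scene","top"):
    s=vision.snapshot(n);np.savez(f"{n}9.npz",**s)
crop(load("scene9"),280,85,130,110,6,"pics/f1.png",1.5)
crop(load("top9"),100,150,140,110,5,"pics/f2.png",1.8)
E
```

```text
clk 18.35 u -0.3641 v -0.5825 z 0.2334 rpy [-1.7996e+02 -1.0000e-02 -4.4800e+01] Fu -0.7 Fv 0.3 Fz -0.8 M [-0.24  0.06 -0.01] op 0.0076
clk 18.35 pos [0.6688 0.1568 0.2334] rpy [-1.7996e+02 -1.0000e-02 -4.4800e+01] F [ 0.3 -0.7 -0.8] op 0.0076
d [-0.0, -0.002, 0.363] r [-0.001, -0.0, -0.0] maxfrac 0.36
```

View pics/f1.png

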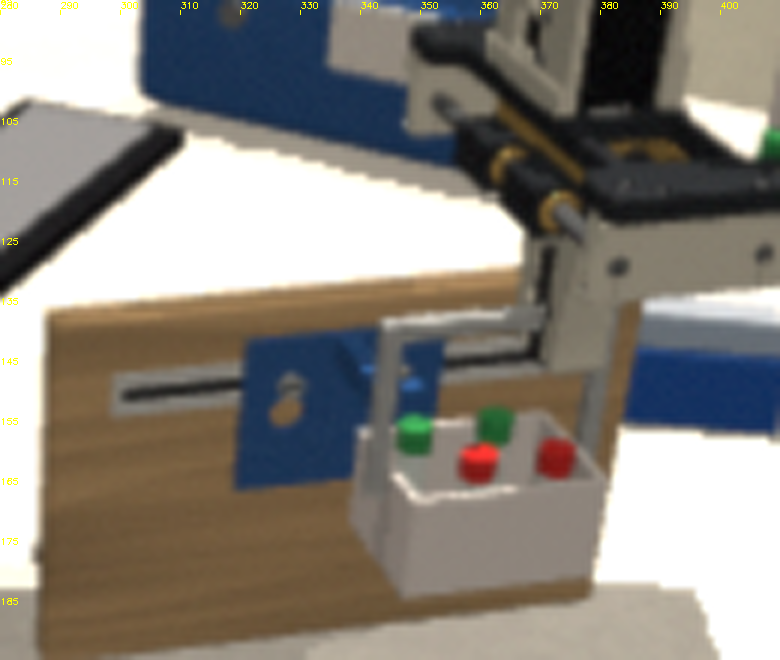

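View pics/f2.png

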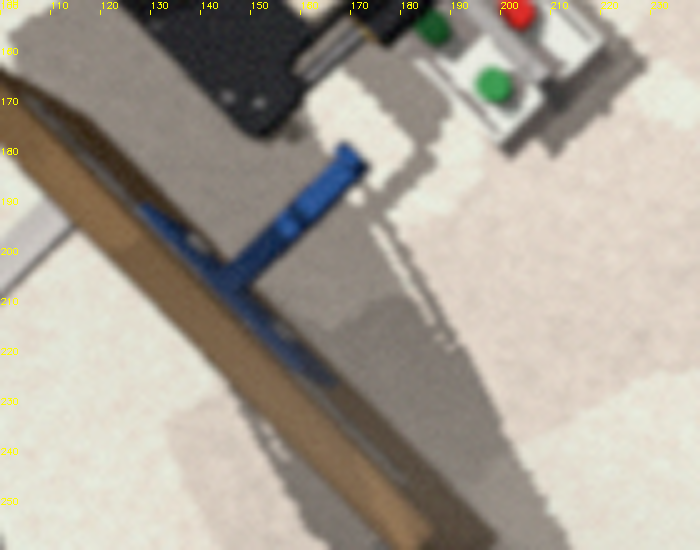

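Run:
```python
from br import *
t=load("top6");s=load("scene6");u,v,w=frame(225.2)
crop(t,150,165,40,40,14,"pics/f3.png",2);crop(s,330,130,30,35,20,"pics/f4.png",2)
for a in[(169.5,180.2)]:
  for b in[(348.3,148.8)]:
    X,e=tri(t,a,s,b);print(X,e,"u",X@u,"v",X@v)
    X=onz(t,a,.187);print(X@u,X@v)
```

```text
[0.59553853 0.19422256 0.186485  ] 0.0018083767861305294 u -0.2857208573214756 v -0.5574514659481832
-0.28599645699452714 -0.5582094485305619
```

View pics/f3.png

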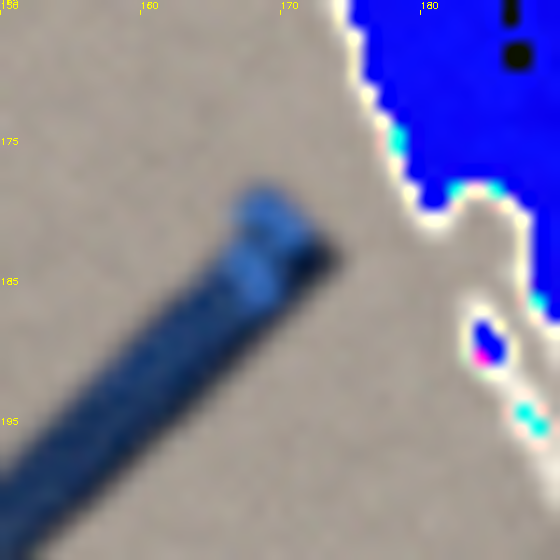

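View pics/f4.png

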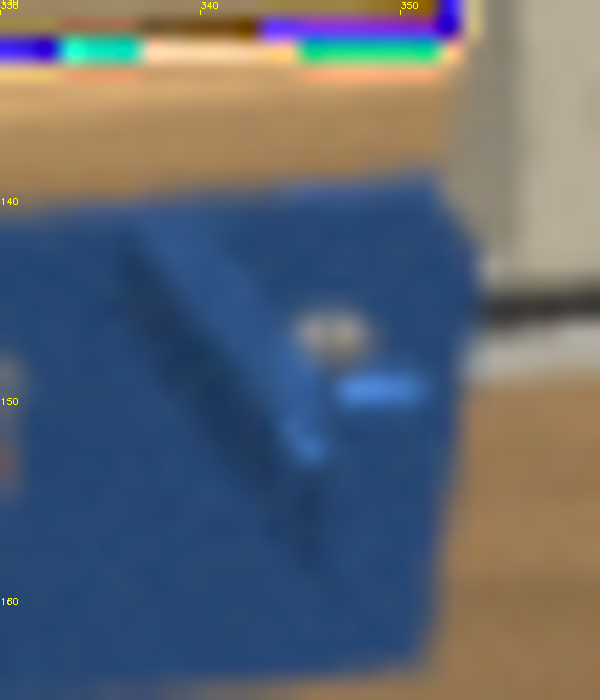

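Emit:
drive_tool --pt "0 -0.007 0.1 0 0 0" --pt "0 -0.007 0.2 0 0 0" --pt "0 -0.007 0.3 0 0 0" --pt "0 -0.007 0.363 0 0 0" --pt "0 -0.007 0.363 0 0 0" --pt "0 -0.007 0.363 0 0 0"

```text
clock: 19.05
tool_pos: [0.6698, 0.1571, 0.1791]
orientation: [-180.0, -0.0, -44.8]
force: [-0.1, 0.2, -1.1]
opening: 0.0073
```

```bash
python3 st.py
python3 - <<'E'
from plant import vision
from br import *
for n in("scene",):
    s=vision.snapshot(n);np.savez(f"{n}10.npz",**s)
s=load("scene10");crop(s,310,105,90,100,7,"pics/f5.png",1.5)
u,v,w=frame(225.2)
import plant
p=plant.sensors.get_obs()["tool_pos"];G=p+[0,0,.0188];d=-v
for n,L in dict(barL=(0,-.046,0),rimFL=(-.032,-.042,-.06),rimFR=(-.032,.042,-.06),botFL=(-.032,-.042,-.105),botFR=(-.032,.042,-.105)).items():
  X=G+u*L[0]+d*(L[1]-.026)+w*L[2];print(n,proj(s,X).round(1))
E
```

```text
clk 19.05 u -0.3646 v -0.5834 z 0.1791 rpy [-1.7996e+02 -3.0000e-02 -4.4820e+01] Fu 0.2 Fv -0.1 Fz -1.1 M [-0.11  0.01  0.05] op 0.0073
barL [343.4 160.3]
rimFL [347.  187.7]
rimFR [378.5 184.1]
botFL [345.  202.7]
botFR [375.7 198.9]
```

View pics/f5.png

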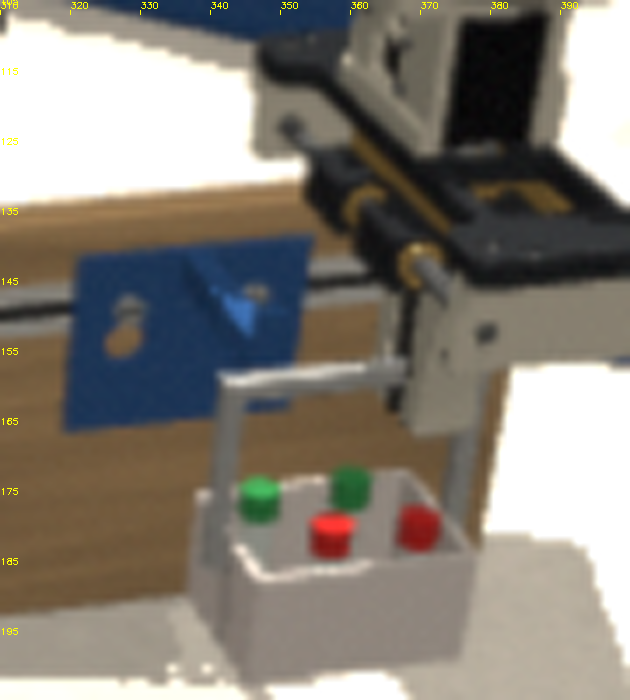

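Emit:
drive_tool --pt "-0.07 0 0 0 0 0" --pt "-0.15 0 0 0 0 0" --pt "-0.23 0 0 0 0 0" --pt "-0.31 0 0 0 0 0" --pt "-0.38 0 0 0 0 0" --pt "-0.43 0 0 0 0 0" --pt "-0.45 0 0 0 0 0" --pt "-0.45 0 0 0 0 0"

```text
clock: 19.9
tool_pos: [0.6219, 0.2052, 0.1798]
orientation: [-179.9, -0.1, -44.8]
force: [1.3, 0.3, -1.3]
opening: 0.0075
```

```bash
python3 st.py
```

```text
clk 19.9 u -0.2967 v -0.5839 z 0.1798 rpy [-1.7989e+02 -5.0000e-02 -4.4780e+01] Fu -0.7 Fv -1.2 Fz -1.3 M [-0.16 -0.01  0.02] op 0.0075
```

Emit:
drive_tool --pt "-0.06 0 0.004 0 0 0" --pt "-0.12 0 0.004 0 0 0" --pt "-0.18 0 0.004 0 0 0" --pt "-0.24 0 0.004 0 0 0" --pt "-0.3 0 0.004 0 0 0" --pt "-0.34 0 0.004 0 0 0" --pt "-0.35 0 0.004 0 0 0" --pt "-0.35 0 0.004 0 0 0"

```text
clock: 20.7
tool_pos: [0.5845, 0.2424, 0.1793]
orientation: [-179.9, -0.1, -44.8]
force: [-0.2, -0.1, -2.1]
opening: 0.0077
```

```bash
python3 st.py
python3 - <<'E'
from plant import vision
from br import *
for n in("scene","top"):
    s=vision.snapshot(n);np.savez(f"{n}11.npz",**s)
crop(load("scene11"),300,105,90,100,7,"pics/f6.png",1.5)
E
```

```text
clk 20.7 u -0.2439 v -0.5839 z 0.1793 rpy [-1.7988e+02 -5.0000e-02 -4.4750e+01] Fu 0.1 Fv 0.2 Fz -2.1 M [-0.12  0.01  0.03] op 0.0077
```

View pics/f6.png

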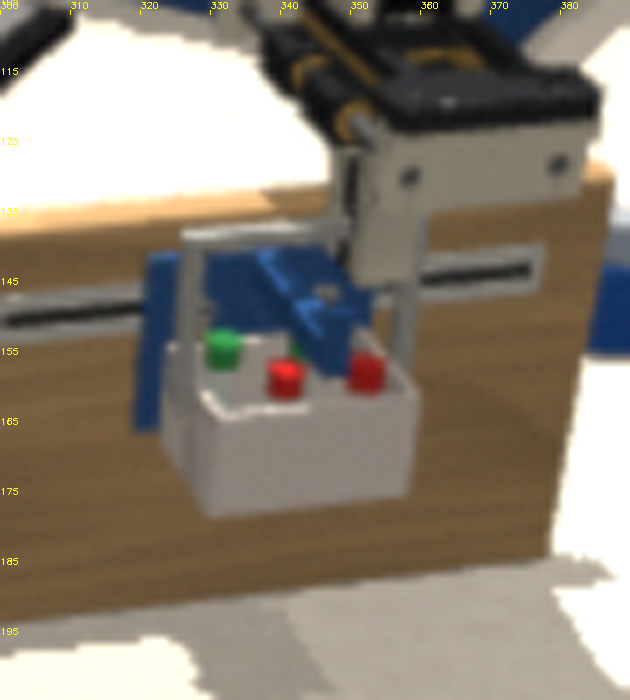

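Emit:
drive_tool --pt "0 0 0.03 0 0 0" --pt "0 0 0.06 0 0 0" --pt "0 0 0.09 0 0 0" --pt "0 0 0.11 0 0 0" --pt "0 0 0.125 0 0 0" --pt "0 0 0.13 0 0 0" --pt "0 0 0.13 0 0 0"

```text
clock: 21.5
tool_pos: [0.5848, 0.2421, 0.1596]
orientation: [-179.9, -0.1, -44.8]
force: [0.1, 0.0, -1.6]
opening: 0.0074
```

```bash
python3 st.py
```

```text
clk 21.5 u -0.2444 v -0.5839 z 0.1596 rpy [-1.799e+02 -6.000e-02 -4.478e+01] Fu -0.0 Fv -0.1 Fz -1.6 M [-0.12  0.06 -0.03] op 0.0074
```

Emit:
drive_tool --pt "0 0 0.005 0 0 0" --pt "0 0 0.01 0 0 0" --pt "0 0 0.015 0 0 0" --pt "0 0 0.015 0 0 0"

```text
clock: 21.9
tool_pos: [0.5851, 0.2421, 0.1578]
orientation: [-179.9, -0.1, -44.8]
force: [-0.6, -1.2, 1.6]
opening: 0.0077
```

```bash
python3 st.py
```

```text
clk 21.9 u -0.2446 v -0.5841 z 0.1578 rpy [-1.7987e+02 -8.0000e-02 -4.4770e+01] Fu -0.4 Fv 1.3 Fz 1.6 M [-0.33  0.17  0.02] op 0.0077
```

Emit:
drive_tool --pt "0 0 0 0 0 0" --pt "0 0 0 0 0 0" --pt "0 0 0 0 0 0" --pt "0 0 0 0 0 0" --pt "0 0 0 0 0 0" --fingers -0.55

```text
clock: 22.4
tool_pos: [0.5851, 0.2421, 0.1578]
orientation: [-179.9, -0.1, -44.8]
force: [-0.4, 0.2, -0.2]
opening: 0.0196
```

```bash
python3 st.py
python3 - <<'E'
from plant import vision
from br import *
for n in("scene","top"):
    s=vision.snapshot(n);np.savez(f"{n}12.npz",**s)
crop(load("scene12"),300,105,90,100,7,"pics/f7.png",1.5)
E
```

```text
clk 22.4 u -0.2446 v -0.5841 z 0.1578 rpy [-1.7987e+02 -8.0000e-02 -4.4770e+01] Fu 0.4 Fv 0.2 Fz -0.2 M [-0.15  0.13  0.05] op 0.0196
```

View pics/f7.png

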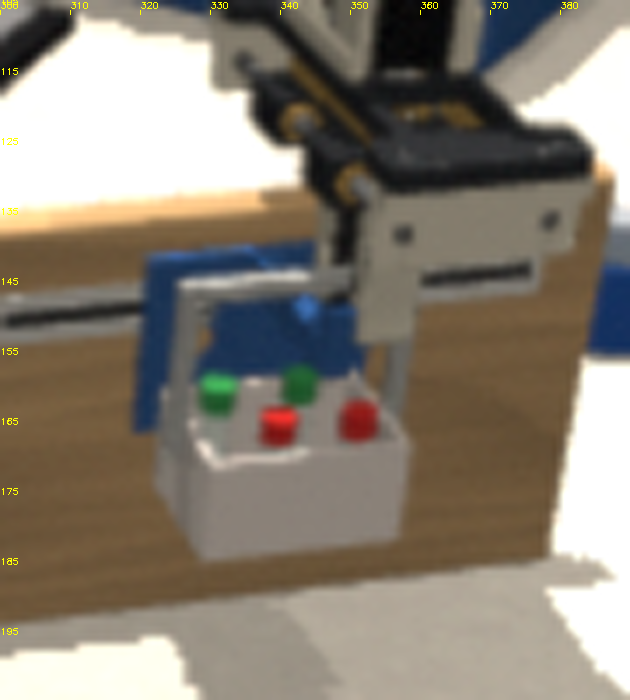

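Emit:
drive_tool --pt "0 0 -0.04 0 0 0" --pt "0 0 -0.1 0 0 0" --pt "0 0 -0.2 0 0 0" --pt "0 0 -0.35 0 0 0" --pt "0 0 -0.55 0 0 0" --pt "0 0 -0.75 0 0 0" --pt "0 0 -0.75 0 0 0"

```text
clock: 23.2
tool_pos: [0.5869, 0.2429, 0.2764]
orientation: [-179.4, -0.2, -44.7]
force: [0.1, -1.2, 0.5]
opening: 0.0195
```

Emit:
drive_tool --pt "0 -0.25 -0.1 0 0 0" --pt "0 -0.5 -0.2 0 0 0" --pt "0 -0.8 -0.3 0 0 0" --pt "0 -0.8 -0.3 0 0 0" --pt "0 -0.8 -0.3 0 0 0" --pt "0 -0.8 -0.3 0 0 0"

```text
clock: 23.8
tool_pos: [0.6705, 0.3275, 0.3226]
orientation: [-179.4, -0.2, -44.7]
force: [-0.2, -0.8, 0.3]
opening: 0.0196
```

```bash
python3 st.py
python3 - <<'E'
from plant import vision
from br import *
for n in("scene","top"):
    s=vision.snapshot(n);np.savez(f"{n}13.npz",**s)
    cv2.imwrite(f"pics/{n}13.png",s["pixels"][...,::-1])
crop(load("scene13"),300,115,90,90,8,"pics/g1.png",1.5)
crop(load("top13"),100,150,120,100,6,"pics/g2.png",1.8)
E
```

```text
clk 23.8 u -0.2450 v -0.7048 z 0.3226 rpy [-179.43   -0.22  -44.75] Fu -0.4 Fv 0.7 Fz 0.3 M [-0.14  0.16 -0.02] op 0.0196
```

View pics/g1.png

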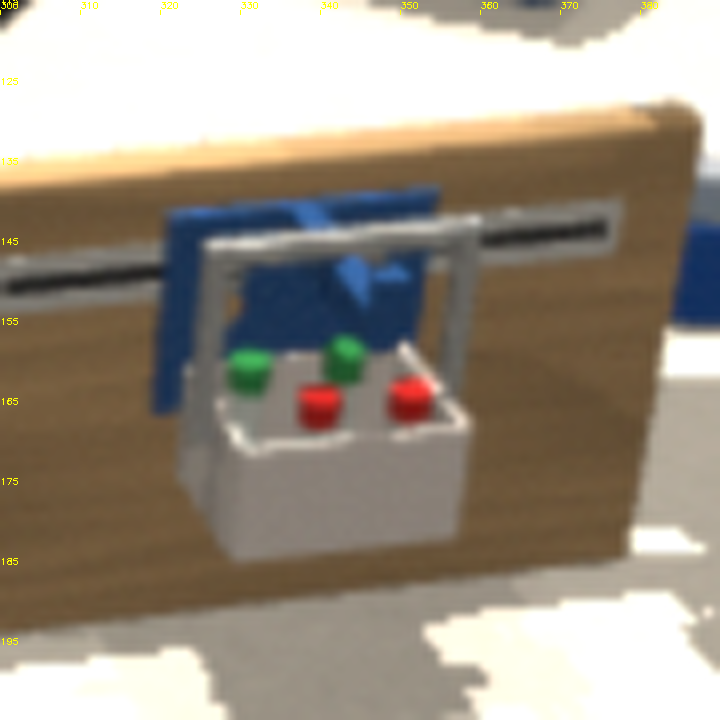

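View pics/g2.png

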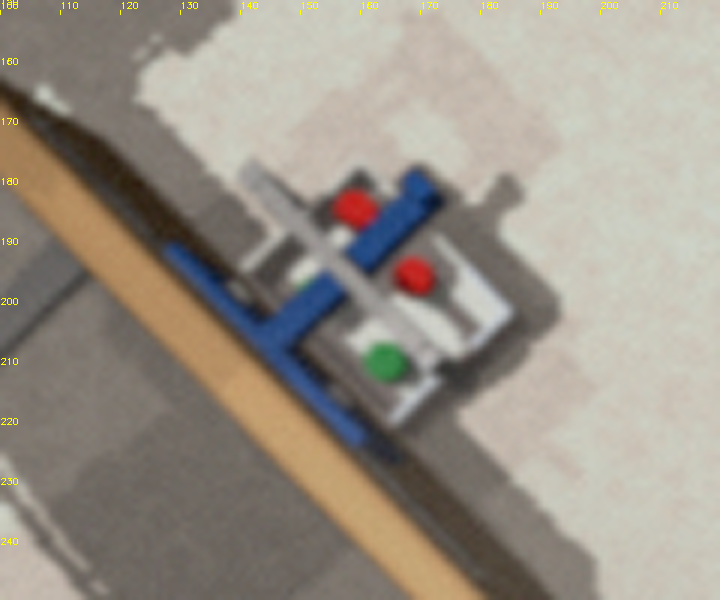

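View pics/scene13.png

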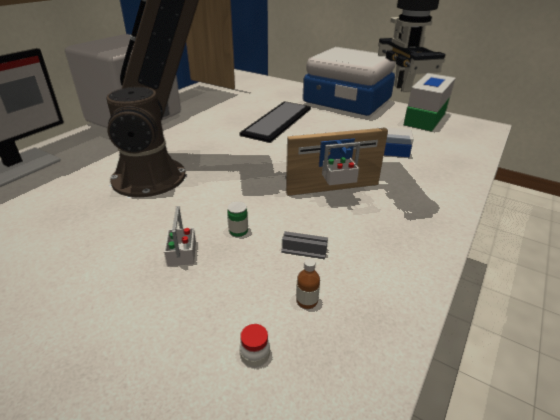

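Run:
```python
from br import *
u,v,w=frame(225.2)
t=load("top13");B=blue(t)
mids=[]
for k in np.linspace(.06,.94,9):
  if .38<k<.62: continue
  a=np.array([128.5,190.5]);b=np.array([160,223]);p=a+(b-a)*k;d=(b-a)/np.linalg.norm(b-a);n=np.array([d[1],-d[0]])
  o=np.arange(-4,4.1,.1);q=p+o[:,None]*n;vv=mc(B,[q[:,1],q[:,0]],order=1);vv=np.clip(vv-vv.max()*.4,0,None);c=(o*vv).sum()/vv.sum()
  X=onz(t,p+c*n,.174);mids.append((X@v,X@u))
print(np.round(mids,4),"expect plate-centre u about -.2035 (face -.201)")
o=load("scene0");s=load("scene13")
d=cv2.absdiff(o["pixels"],s["pixels"]).max(2)
for n,c in dict(bottle=(308,285),jar=(254,343),can=(238,220)).items(): print(n,np.abs(proj(o,[0,0,0])*0).sum(),d[c[1]-14:c[1]+14,c[0]-8:c[0]+8].mean())
s1=load("top0");s2=t
for n,c in dict(bottle=(336,152),jar=(404,162),can=(288,266)).items():
  r=cv2.matchTemplate(s2["pixels"][c[1]-25:c[1]+25,c[0]-25:c[0]+25],s1["pixels"][c[1]-12:c[1]+12,c[0]-12:c[0]+12],cv2.TM_CCOEFF_NORMED);print(n,cv2.minMaxLoc(r)[1::2], "unmoved=(13,13)")
```

```text
[[-0.6018 -0.2064]
 [-0.5908 -0.2069]
 [-0.5799 -0.2063]
 [-0.5364 -0.2068]
 [-0.5255 -0.2067]
 [-0.5147 -0.2067]] expect plate-centre u about -.2035 (face -.201)
bottle 0.0 5.857142857142857
jar 0.0 9.439732142857142
can 0.0 7.212053571428571
bottle (0.998934268951416, (13, 13)) unmoved=(13,13)
jar (0.9983148574829102, (13, 13)) unmoved=(13,13)
can (0.7787108421325684, (13, 13)) unmoved=(13,13)
```

```bash
python3 -c "
from plant import ticket;print(ticket.close_job())"
```

```text
the job is handed in; nothing more can be done
None
```

The bracket is hung and locked on the two screws, and the basket that stood farthest right hangs by its handle on the hook arm. I handed the job in at about 24 s, with the gripper well clear of everything.

- **Bracket:** It went over both screw heads without touching them and met the face where I expected it. It then slid down about 15.5 mm to a firm stop at 13 N, against 16 mm nominal. The pictures show the left screw head at the top of its slot. The plate's corners sit in the same place before and after the basket was hung.
- **Basket:** The bar lies across the arm between the plate and the turned-up end, and the basket hangs level in the last pictures.
- **Other objects:** In the top view the bottle, jar and canister match their start positions. The canister's match was weaker (0.78), which I put down to changed shadow, but its position was the same.
- **Not perfectly flat:** The plate's top edge measures about 3 mm off the face, roughly a 2° lean. That is about what the 2 mm of play under the screw heads allows with the load on the arm, and close to the camera's accuracy.
- **Measurement disagreement:** The two cameras differed by about 3 mm on where the screws are. I aimed at their average, and it fitted.

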